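# Open the fixture guard, put the covers on and pin the stacks

### The job

First take the yellow service plug from its rubber stand and plug it fully home in the socket of the grey service box; only then lift the clear guard of the fixture by its red handle, past its spring's over-centre point, so that it stays fully open by itself. Then put every orange cover flat on one of the black bases in the fixture, one to a base, and push a blue-headed pin down through the holes of each cover and its base until its collar rests on the cover. Leave the bases in their pockets, the plug in, the guard open, and the two black sleeves before the fixture standing where they are.

Things in the scene. Friction and masses are not known exactly. Their poses are not given: they have to be found in the camera images.
- fixture: fixed fixture, aluminium deck 190 (x) x 262 (y) mm, top of deck 30 mm up; origin on the bench under the middle pocket. Three pockets 67 x 67 mm at y = -85, 0, +85 mm of its frame, walled by blue fences 12 to 18 mm thick whose tops are 70 mm above the bench; a 26 mm wide open slot under the pockets lets the pins' tips through. Its x axis points from the handle side towards the guard's hinge. It may be turned a little
- guard (a joint): angle of the clear plastic guard, 0 shut, 1.75 rad fully open (stop). A spring pulls it shut below about 0.85 rad and open beyond that; it swings slowly (damped), and the handle takes about 8 N to start. With the guard shut the pockets cannot be reached
- guard_handle (a point): middle of the guard's red round handle bar, 16 mm thick, 142 mm long, parallel to the hinge, its two arms 65 mm either side of the middle. When shut it lies 50 mm in front of (before, on the -x side of) the guard's front pane and 145 mm above the bench; the guard's top (150 mm up) is 5 mm above it. The bar can be pinched from above and is round, so the grip may stay upright while the guard turns
- guard_hinge (a point): point on the hinge axis (parallel to the fixture's y axis), 60 mm above the bench, 110 mm behind the middle pocket; the handle is 235 mm in front of it and 85 mm above it when shut, and rises as it opens. When open, the guard stands on the far side of the hinge, apart from its thin side panes 158 mm either side of the middle
- plug: yellow plug: grip block 52 (x) x 26 (y) x 45 mm, with a brass blade 35 x 19 mm reaching 26 mm below it (the last 6 mm narrowed to 30 x 14). Origin at the middle of the grip block's underside (shoulder); z up. Stands with its blade in a loose hole of a black rubber stand 36 mm high; a half turn about z fits as well
- socket (a point): middle of the mouth, flush with the top, of the service box's rectangular socket: 39.4 (x) x 23.4 (y) mm, 30 mm deep, 53 mm above the bench. Home when the plug's shoulder rests on the box's top. The box is fixed, grey, 80 x 76 x 50 mm; its long socket side is its x axis
- base1: black lower half, 65 x 65 x 30 mm, with a vertical 18 mm hole through its middle; sits in a fixture pocket; origin at the middle of its underside (on the deck, 30 mm up), z up. All three are alike; any cover fits any base
- base2: black lower half, 65 x 65 x 30 mm, with a vertical 18 mm hole through its middle; sits in a fixture pocket; origin at the middle of its underside (on the deck, 30 mm up), z up. All three are alike; any cover fits any base
- base3: black lower half, 65 x 65 x 30 mm, with a vertical 18 mm hole through its middle; sits in a fixture pocket; origin at the middle of its underside (on the deck, 30 mm up), z up. All three are alike; any cover fits any base
- cover1: orange cover (may be absent): square flange 63 x 63 x 14 mm with a square boss 40 x 40 mm on it (boss 26 mm, 40 mm high in all), and a vertical 18 mm hole through the middle. Origin at the middle of its underside, z up, x and y along its sides (any quarter turn fits). Lies on the green mat, 3 mm thick. On a base its flange dips 10 mm into the pocket, with 2 mm to spare each side; then the boss's top is 100 mm above the bench
- cover2: orange cover (may be absent): square flange 63 x 63 x 14 mm with a square boss 40 x 40 mm on it (boss 26 mm, 40 mm high in all), and a vertical 18 mm hole through the middle. Origin at the middle of its underside, z up, x and y along its sides (any quarter turn fits). Lies on the green mat, 3 mm thick. On a base its flange dips 10 mm into the pocket, with 2 mm to spare each side; then the boss's top is 100 mm above the bench
- cover3: orange cover (may be absent): square flange 63 x 63 x 14 mm with a square boss 40 x 40 mm on it (boss 26 mm, 40 mm high in all), and a vertical 18 mm hole through the middle. Origin at the middle of its underside, z up, x and y along its sides (any quarter turn fits). Lies on the green mat, 3 mm thick. On a base its flange dips 10 mm into the pocket, with 2 mm to spare each side; then the boss's top is 100 mm above the bench
- pin1: steel pin, alike: shank 14 mm thick reaching 84 mm below the origin (the last 11 mm tapered to 6 mm), collar 28 mm across and 5 mm high above the origin, then a round blue head 22 mm across, 35 mm high. Origin in the middle of the collar's underside, z up. Stands in a grey rack with its collar on the rack's top 93 mm above the bench; pins 50 mm apart along the rack, across the reach (roughly along world y)
- pin2: steel pin, alike: shank 14 mm thick reaching 84 mm below the origin (the last 11 mm tapered to 6 mm), collar 28 mm across and 5 mm high above the origin, then a round blue head 22 mm across, 35 mm high. Origin in the middle of the collar's underside, z up. Stands in a grey rack with its collar on the rack's top 93 mm above the bench; pins 50 mm apart along the rack, across the reach (roughly along world y)
- pin3: steel pin, alike: shank 14 mm thick reaching 84 mm below the origin (the last 11 mm tapered to 6 mm), collar 28 mm across and 5 mm high above the origin, then a round blue head 22 mm across, 35 mm high. Origin in the middle of the collar's underside, z up. Stands in a grey rack with its collar on the rack's top 93 mm above the bench; pins 50 mm apart along the rack, across the reach (roughly along world y)
- sleeve1: black sleeve, 48 mm across, 90 mm high, standing on the bench before a corner of the fixture; leave alone
- sleeve2: black sleeve, 52 mm across, 30 mm high, standing on the bench before the other corner; leave alone
Not all that is in view belongs to the job. What is shaped like the cover1 but purple is not meant.

How it is judged:
By the outcome, as a careful person would: the job done as asked, in the order asked, and still so for the second after the job is handed in, with the robot touching nothing.
Of cover1, cover2, cover3 only 2 to 3 are there at a start; the rules pass over those that are not, and their reading is None.
At some moment in a run one of cover1, cover2, cover3 may be knocked a few centimetres aside while the robot is not near it.
It also fails if it takes over 210 s, if anything falls off the work surface, if the arm or the gripper's body presses on something with over 40 N, if the wrist force passes 120 N, or if a joint passes its speed limit or range.

### The arm

A 7-joint arm with a two-finger parallel gripper is mounted at the origin on the work surface. World frame = base frame: x ahead of the robot, y to its left, z up, the work surface at z = 0. Lengths are in mm, angles in rad, forces in N, time in s.
With the tool pointing down it reaches from about 425 to 1025 mm from the base axis. Payload 9.4 kg.
Tool frame: the origin (TCP) lies between the finger pads; the fingertips stand 8 mm ahead of it and the grasp point (between the pads) lies 11 mm behind it (ctrl.finger_overhang is the distance from the TCP to the fingertips, in mm); z points along the fingers, y is the direction in which the jaws open and shut (so a half turn about z gives the same grasp; the last joint's range is limited). The gripper opens to 85 mm and grips with 20 to 120 N. Pads are 22 mm wide; open, the fingers measure 114 mm over their backs; the gripper's body (76 mm by 85 mm) begins 54 mm behind the grasp point. The pads swing forward as they close: fully open they stand 13 mm farther back than shut.
Start: joints at [-1.301, 0.599, -0.003, 1.599, 0.002, 0.943, -0.08], TCP at [246.424, 681.835, 239.275] pointing down, gripper open.
Joint ranges: [-2.57, 2.57], [-0.35, 1.97], [-1.29, 1.29], [0.11, 2.56], [-1.05, 4.19], [0.11, 1.86], [-2.63, 2.63]. Speed limits (rad/s): [2.22, 2.22, 3.01, 3.01, 3.14, 3.14, 3.14].

### API

Orientations are given as a unit quaternion [w, x, y, z].
In Python, from rig import ctrl gives the robot as it stands.
- The arm moves only by the tool send_rows, never from a script. Its argument "commands" is text: rows parted by semicolons, each of 4 numbers parted by spaces: the shift along the tool's x, y, z in cm, then the turn about the tool's z in degrees. A call has exactly 10 rows; each row is the pose to reach, as a shift and turn from the pose commanded when the call began, along the tool's axes at that moment; what a row does not reach only later rows make up. A row lasts 1/12 s, in which the tool goes at most 41.7 mm and 7.16 degrees, less where a joint would pass 70% of its speed; a pose out of reach is approached as far as the arm can. A call with a gripper value outside its range is refused whole. "gripper" is the opening, from 0 (shut) to 1 (fully open), set as the call begins (left out, the last holds). The fingers move at their own pace and stop on an object; "grip_force" is the grip in N (left out, the last holds). Time passes only in rows, so rows that repeat a pose let the fingers close, or fill a call up. It gives the time, the measured TCP pose, the force and the opening at its end, in the units of the state.
- ctrl.sense(): the state, without advancing time (a new reading comes with each control period).
- ctrl.snapshot(name): name is "scene" or "top" or "wrist"; returns a dict with "pixels" (480x640x3 uint8, red, green, blue), "intrinsics" (3x3 intrinsics, pixels), "T" (4x4, takes a point from camera to world coordinates). Camera axes: x right, y down, z forward; pixel columns grow to the right and rows downward; lengths in mm; the calibration is good to about 2 mm. A picture is of the moment at which its call begins. There is no depth.
- ctrl.hand_in(): hands the job in, once; it reports no verdict.
The state is a dict: "time_s": time; "joint_pos": joint angles; "dq": joint speeds; "tau": joint torques, N m; "ee_pos": TCP position; "eef_rot": TCP orientation; "ft_force": force on the tool from outside, world axes, zero at the start; "moment": the same for the moment, N m; "width": finger opening in mm.
Only numpy, scipy, OpenCV 4.12 (cv2) and the standard library are available. Lean on these libraries where they do the work, as an engineer would, in place of code of your own. Each camera call takes 0.05 s, during which the arm holds its last target.

## Working session

There is one attempt and no reset: what is moved stays moved. The work goes in short steps, Python scripts to look and compute and a tool call to move; the robot and the scene stay as the last step left them, time stands still between calls to the robot, and variables do not carry over. Pictures are saved under pics/ and viewed, and the job is handed in when it is done.

Besides the shell and the picture viewer there is one more tool, called after "Request:" in YAML: its name, and indented under it one key for each argument. send_rows: Moves the arm, as the interface text tells. Its arguments: {"type":"object","properties":{"commands":{"type":"string"},"gripper":{"type":"number"},"grip_force":{"type":"number"}},"required":["commands"]}

```bash
ls; mkdir -p pics; cat > h.py <<'E'
import numpy as np, cv2
from rig import ctrl
def snap(name,fn):
    s=ctrl.snapshot(name); cv2.imwrite('pics/'+fn+'.png',cv2.cvtColor(s['pixels'],cv2.COLOR_RGB2BGR))
    np.savez('pics/'+fn+'.npz',K=s['intrinsics'],T=s['T'],px=s['pixels']); return s
def ld(fn):
    return np.load('pics/'+fn+'.npz')
def p2w(fn,u,v,z):
    d=ld(fn);K,T=d['K'],d['T']
    r=T[:3,:3]@np.linalg.inv(K)@np.array([u,v,1.]);o=T[:3,3]
    return o+r*(z-o[2])/r[2]
def w2p(fn,p):
    d=ld(fn);K,T=d['K'],d['T']
    c=T[:3,:3].T@(np.array(p,float)-T[:3,3]);q=K@c;return q[:2]/q[2]
def crop(fn,x0,y0,x1,y1,s,out):
    im=cv2.imread('pics/'+fn+'.png')[y0:y1,x0:x1]
    cv2.imwrite('pics/'+out+'.png',cv2.resize(im,None,fx=s,fy=s,interpolation=cv2.INTER_CUBIC))
E
python3 - <<'E'
from h import *
for n in ['scene','top','wrist']:
    s=snap(n,n+'0');print(n,s['intrinsics'].round(1).tolist(),s['T'].round(3).tolist())
print(ctrl.sense()); print(ctrl.finger_overhang)
E
```

```text
pics
scene [[615.7, 0.0, 339.4], [0.0, 615.7, 233.5], [0.0, 0.0, 1.0]] [[0.853, 0.429, -0.299, 968.052], [0.523, -0.705, 0.479, -682.673], [-0.005, -0.565, -0.825, 1162.759], [0.0, 0.0, 0.0, 1.0]]
top [[475.5, 0.0, 321.6], [0.0, 475.5, 239.4], [0.0, 0.0, 1.0]] [[-0.03, -0.99, 0.138, 418.269], [-0.999, 0.032, 0.016, -72.695], [-0.02, -0.137, -0.99, 1158.427], [0.0, 0.0, 0.0, 1.0]]
wrist [[346.8, 0.0, 322.8], [0.0, 346.8, 239.3], [0.0, 0.0, 1.0]] [[0.34, 0.89, 0.306, 167.425], [0.941, -0.32, -0.112, 710.488], [-0.002, 0.326, -0.946, 372.941], [0.0, 0.0, 0.0, 1.0]]
{'time_s': 0.15, 'joint_pos': array([-1.30068376,  0.59997476, -0.00255113,  1.59996204,  0.00179455,
        0.94289733, -0.07982722]), 'dq': array([ 1.26915879e-03, -1.99363444e-03,  4.14356260e-06, -7.70974997e-04,
        1.03955685e-03, -7.90907706e-04,  1.99580949e-03]), 'tau': array([ 3.58075515e-03, -7.76997113e+01,  1.56735431e+00, -2.58235055e+01,
        1.25604827e-02,  6.82524798e-03, -1.58551768e-05]), 'ee_pos': array([246.30906441, 681.4994206 , 238.5853935 ]), 'eef_rot': array([-5.26438779e-05,  1.72521592e-01,  9.85005541e-01, -6.17389304e-04]), 'ft_force': array([-0.43024966, -0.29229852,  0.16156506]), 'moment': array([0.04217691, 0.04520569, 0.01412098]), 'width': 85.29402347357093}
8.0
```

View pics/scene0.png

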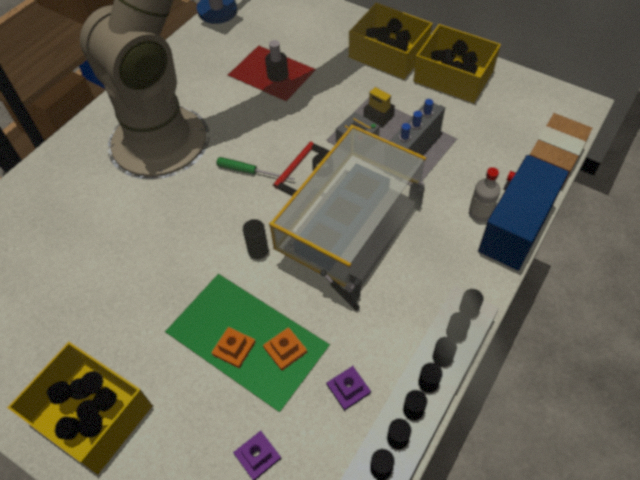

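View pics/top0.png

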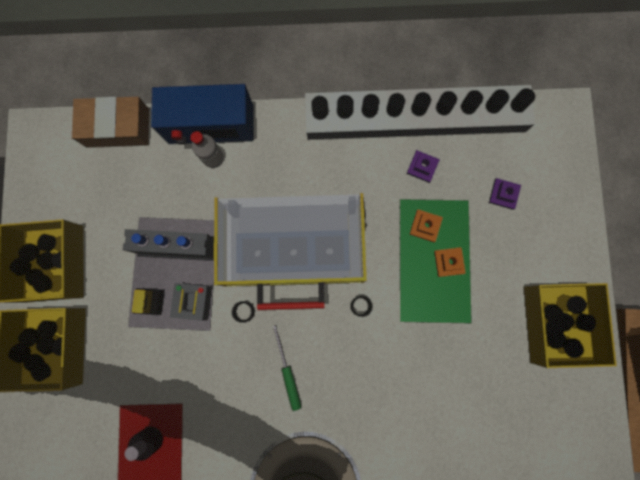

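View pics/wrist0.png

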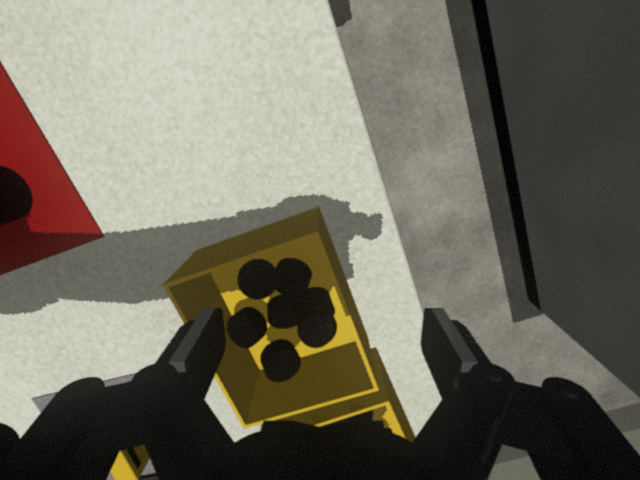

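```bash
python3 - <<'E'
from h import *
crop('top0',110,180,380,340,2.9,'a1')
crop('top0',380,180,540,340,3.7,'a2')
crop('scene0',220,60,460,240,3.3,'a3')
for n,u,v,z in [('sockmouth',187,299,53),('plugtop',146,301,81),('pin1',137,238,133),('pin2',160,239,133),('pin3',183,241,133),('handle',291,306,145),('coverA',428,224,43),('coverB',452,262,43),('slv1',361,305,90),('slv2',243,311,30),('base2',293,252,60)]:
    print(n,p2w('top0',u,v,z).round(1))
E
```

```text
sockmouth [442.9 261.1  53. ]
plugtop [440.6 345.9  81. ]
pin1 [577.4 348.5 133. ]
pin2 [573.5 297.7 133. ]
pin3 [567.5 246.9 133. ]
handle [419.5  12.1 145. ]
coverA [ 602.3 -308.2   43. ]
coverB [ 510.4 -358.7   43. ]
slv1 [ 417.1 -139.1   90. ]
slv2 [411.3 135.2  30. ]
base2 [543.9  12.   60. ]
```

View pics/a1.png

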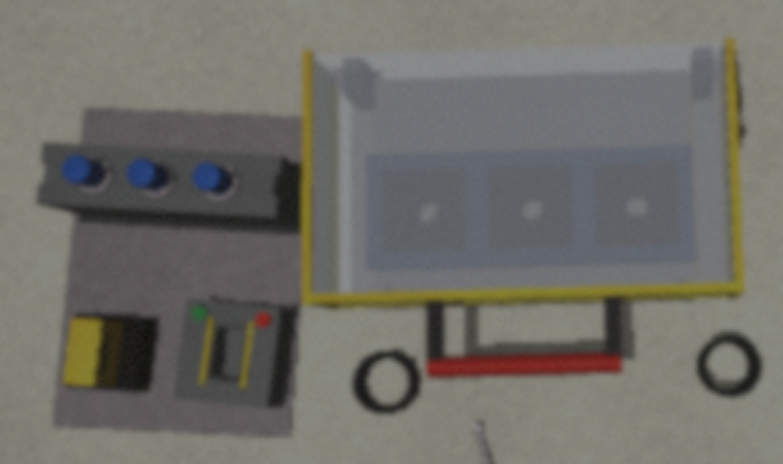

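View pics/a2.png

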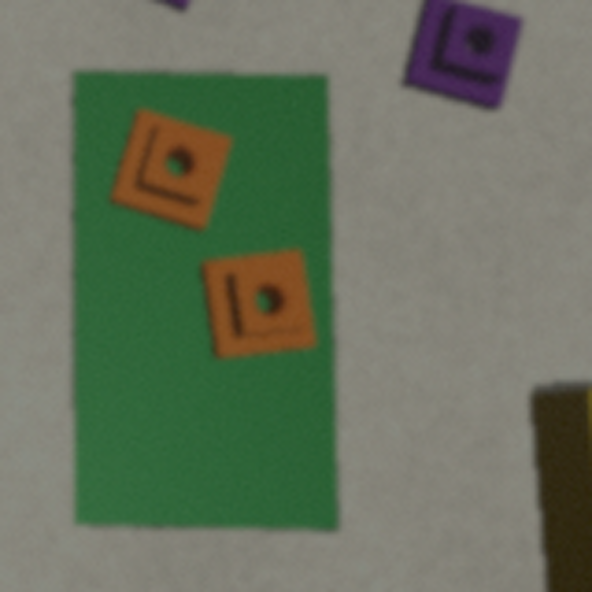

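View pics/a3.png

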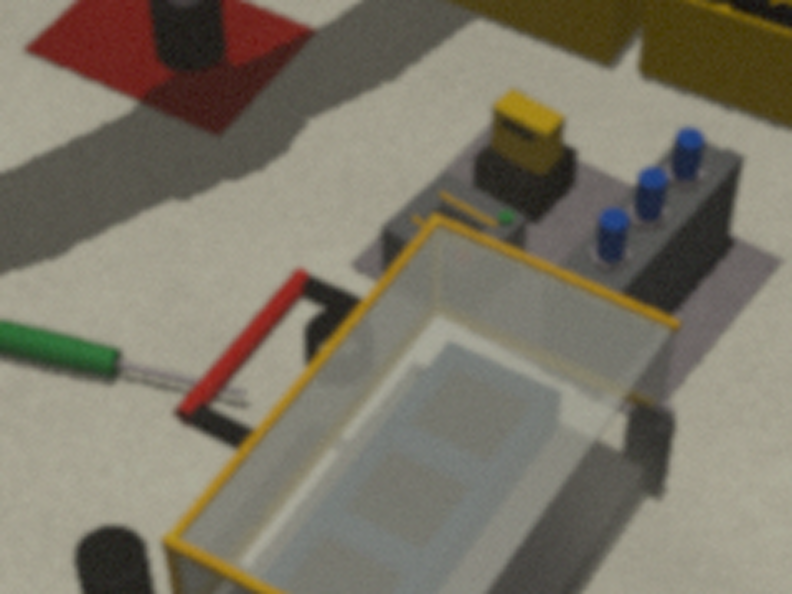

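```bash
cat >> h.py <<'E'
from scipy.spatial.transform import Rotation as Ro
def pose():
    s=ctrl.sense();q=np.array(s['eef_rot']);R=Ro.from_quat([q[1],q[2],q[3],q[0]]).as_matrix()
    return np.array(s['ee_pos']),R,s
def go(x,y,z,yaw=None):
    """print move (cm,deg) to world target; yaw = world angle (deg) of tool x axis"""
    p,R,s=pose();d=R.T@(np.array([x,y,z])-p)/10
    cur=np.degrees(np.arctan2(R[1,0],R[0,0])); t=0
    if yaw is not None: t=-((yaw-cur+180)%360-180)
    print('t=%.2f pos'%s['time_s'],p.round(1),'yaw %.1f'%cur,'F',s['ft_force'].round(1),'w %.1f'%s['width'],'q7 %.2f'%s['joint_pos'][6],'=> MOVE %.2f %.2f %.2f turn %.1f'%(*d,t))
E
python3 -c "
from h import *
go(440,300,270,180)"
```

```text
t=0.15 pos [246.3 681.5 238.6] yaw 160.1 F [-0.4 -0.3  0.2] w 85.3 q7 -0.08 => MOVE -31.18 -29.30 -3.10 turn -19.9
```

Request:
send_rows:
  commands: "-31.2 -29.3 -3.1 -20;-31.2 -29.3 -3.1 -20;-31.2 -29.3 -3.1 -20;-31.2 -29.3 -3.1 -20;-31.2 -29.3 -3.1 -20;-31.2 -29.3 -3.1 -20;-31.2 -29.3 -3.1 -20;-31.2 -29.3 -3.1 -20;-31.2 -29.3 -3.1 -20;-31.2 -29.3 -3.1 -20"
  gripper: 1

```text
time_s: 0.98
ee_pos: [435.1, 309.3, 269.5]
eef_rot: [0.0, -0.001, 1.0, -0.0]
ft_force: [0.2, 0.3, 0.5]
width: 85.3
```

Request:
send_rows:
  commands: "0 0 0 0;0 0 0 0;0 0 0 0;0 0 0 0;0 0 0 0;0 0 0 0;0 0 0 0;0 0 0 0;0 0 0 0;0 0 0 0"

```text
time_s: 1.82
ee_pos: [434.5, 311.5, 269.4]
eef_rot: [-0.0, -0.001, 1.0, -0.0]
ft_force: [-0.9, 0.1, -0.6]
width: 85.3
```

```bash
python3 -c "
from h import *
snap('wrist','w1');snap('top','t1');go(440,346,270,180)"
```

```text
t=1.92 pos [434.6 311.4 269.4] yaw -179.9 F [-0.2  0.2  0.1] w 85.6 q7 0.80 => MOVE -0.55 3.46 -0.06 turn 0.1
```

View pics/w1.png

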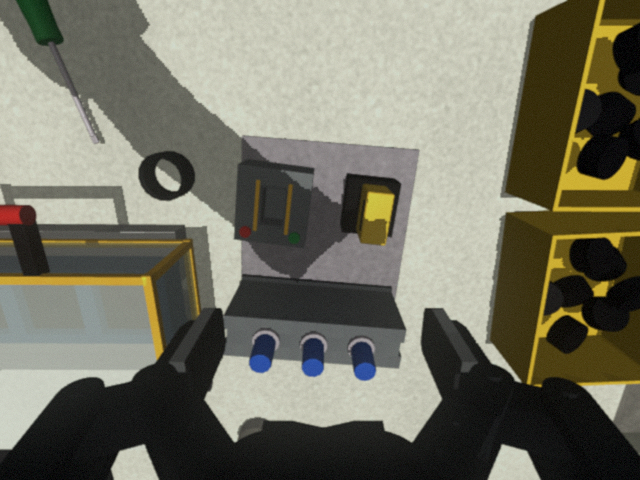

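```bash
python3 -c "
from h import *
crop('w1',220,150,420,300,4,'b1')"
```

```text
(no output)
```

View pics/b1.png

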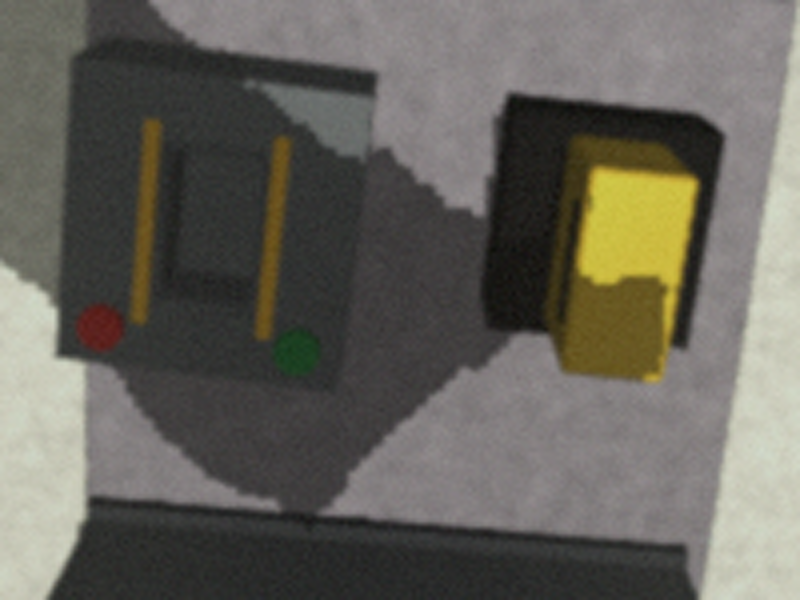

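```bash
cat >> h.py <<'E'
def quad(fn,pts,z,off=(0,0),s=1):
    W=np.array([p2w(fn,off[0]+u/s,off[1]+v/s,z)[:2] for u,v in pts])
    print('c',W.mean(0).round(1)); n=len(W)
    for i in range(n):
        d=W[(i+1)%n]-W[i];print('  edge %.1f ang %.1f'%(np.hypot(*d),np.degrees(np.arctan2(d[1],d[0]))),W[i].round(1))
E
python3 -c "
from h import *
o=(220,150)
quad('w1',[(592,165),(700,177),(668,382),(562,372)],81,o,4)
quad('w1',[(78,60),(377,95),(338,390),(58,355)],53,o,4)
quad('w1',[(152,120),(283,138),(263,340),(140,322)],53,o,4)
quad('w1',[(176,140),(276,152),(252,302),(165,294)],53,o,4)
quad('top0',[(65,317),(103,319),(98,388),(65,387)],81,(110,180),2.9)
print(w2p('scene0',[440,344,81]))
"
```

```text
c [440.9 364.5]
  edge 25.7 ang 83.8 [413.8 354. ]
  edge 51.6 ang -4.8 [416.5 379.6]
  edge 26.5 ang -95.5 [467.9 375.3]
  edge 51.9 ang 174.4 [465.4 349. ]
c [436.6 260.2]
  edge 74.9 ang 83.5 [393.2 228.5]
  edge 79.8 ang -7.9 [401.7 302.9]
  edge 75.3 ang -97.4 [480.7 292. ]
  edge 78.5 ang 171.8 [470.9 217.3]
c [437.2 259.3]
  edge 33.3 ang 82.3 [408.1 246.1]
  edge 54.4 ang -7.2 [412.6 279. ]
  edge 32.8 ang -98.6 [466.5 272.2]
  edge 53.9 ang 173.3 [461.6 239.8]
c [434.8 261.4]
  edge 25.5 ang 83.3 [413.2 251.9]
  edge 40.5 ang -10.6 [416.1 277.1]
  edge 22.9 ang -95.3 [456.  269.7]
  edge 41.0 ang 173.0 [453.9 246.8]
c [439.7 362.9]
  edge 30.1 ang -94.7 [467.9 377.6]
  edge 53.4 ang 177.0 [465.4 347.5]
  edge 25.9 ang 86.6 [412.1 350.3]
  edge 54.3 ang 1.4 [413.6 376.2]
[376.10730142  98.24808519]
```

```bash
python3 -c "
from h import *
go(441,364.5,110,174.6)"
```

```text
t=1.92 pos [434.6 311.4 269.4] yaw -179.9 F [-0.2  0.2  0.1] w 85.6 q7 0.80 => MOVE -0.65 5.31 15.94 turn 5.5
```

Request:
send_rows:
  commands: "-0.65 5.3 3 5.5;-0.65 5.3 6 5.5;-0.65 5.3 9 5.5;-0.65 5.3 12 5.5;-0.65 5.3 14 5.5;-0.65 5.3 15.9 5.5;-0.65 5.3 15.9 5.5;-0.65 5.3 15.9 5.5;-0.65 5.3 15.9 5.5;-0.65 5.3 15.9 5.5"
  gripper: 0.7

```text
time_s: 2.75
ee_pos: [441.7, 364.8, 111.8]
eef_rot: [0.001, 0.047, 0.999, 0.001]
ft_force: [1.6, -0.9, 1.2]
width: 59.6
```

```bash
python3 -c "
from h import *
snap('wrist','w2');go(441,364.5,51,174.6)"
```

```text
t=2.80 pos [441.7 364.8 111.8] yaw 174.6 F [ 0.  -0.1  0.3] w 60.1 q7 0.62 => MOVE 0.07 -0.05 6.08 turn 0.0
```

View pics/w2.png

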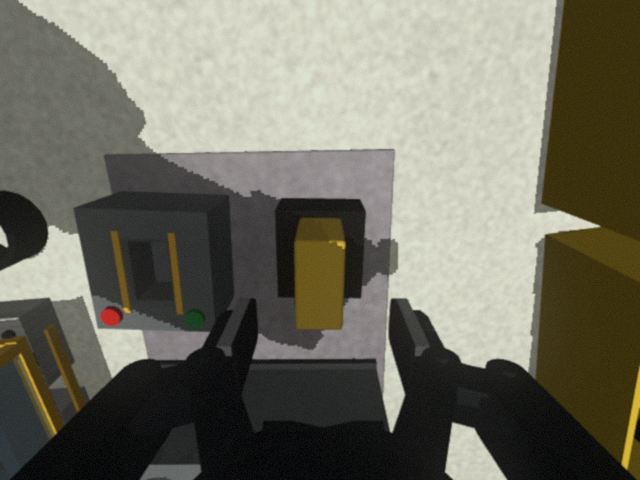

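```bash
python3 -c "
from h import *
crop('w2',70,180,370,340,2.66,'b2')"
```

```text
(no output)
```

View pics/b2.png

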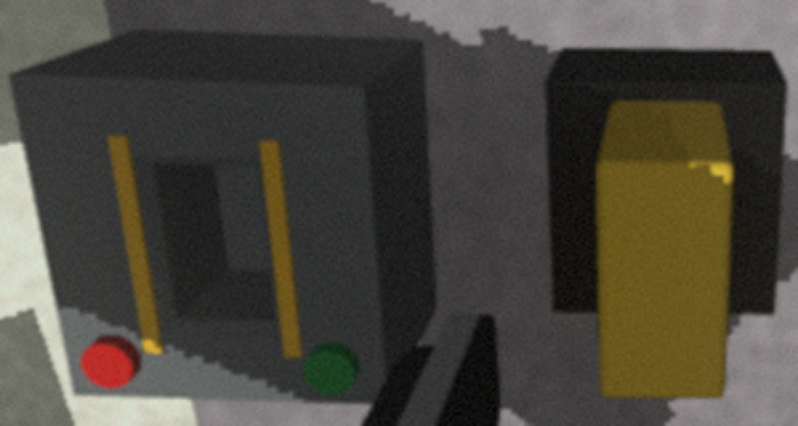

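Request:
send_rows:
  commands: "0 0 1 0;0 0 2 0;0 0 3 0;0 0 4 0;0 0 5 0;0 0 5.6 0;0 0 6.1 0;0 0 6.1 0;0 0 6.1 0;0 0 6.1 0"

```text
time_s: 3.63
ee_pos: [441.2, 364.5, 49.6]
eef_rot: [0.0, 0.047, 0.999, 0.0]
ft_force: [0.3, 0.4, -0.5]
width: 59.5
```

```bash
python3 -c "
from h import *
o=(70,180)
quad('w2',[(599,160),(731,162),(723,398),(600,398)],81,o,2.66)
quad('w2',[(12,74),(365,85),(384,405),(75,395)],53,o,2.66)
quad('w2',[(118,137),(270,141),(292,357),(152,353)],53,o,2.66)
quad('w2',[(155,162),(265,162),(280,320),(180,318)],53,o,2.66)
"
```

```text
c [441.2 363.4]
  edge 25.0 ang 83.7 [413.9 353.8]
  edge 52.1 ang -6.0 [416.7 378.7]
  edge 25.6 ang -95.4 [468.4 373.2]
  edge 52.5 ang 173.4 [466.  347.7]
c [436.7 259.3]
  edge 75.5 ang 82.8 [392.2 227.4]
  edge 80.5 ang -8.3 [401.7 302.4]
  edge 74.8 ang -97.6 [481.4 290.8]
  edge 80.1 ang 172.2 [471.5 216.6]
c [437.1 258.7]
  edge 33.3 ang 83.0 [408.2 246. ]
  edge 54.4 ang -8.0 [412.2 279. ]
  edge 33.3 ang -97.3 [466.1 271.5]
  edge 54.2 ang 172.0 [461.9 238.4]
c [435.2 261.9]
  edge 24.4 ang 84.6 [414.6 252.5]
  edge 39.5 ang -8.5 [416.9 276.7]
  edge 23.5 ang -96.7 [456.  270.9]
  edge 39.0 ang 172.8 [453.3 247.6]
```

Request:
send_rows:
  commands: "0 0 0 0;0 0 0 0;0 0 0 0;0 0 0 0;0 0 0 0;0 0 0 0;0 0 0 0;0 0 0 0;0 0 0 0;0 0 0 0"
  gripper: 0
  grip_force: 60

```text
time_s: 4.47
ee_pos: [441.2, 364.4, 49.9]
eef_rot: [0.0, 0.047, 0.999, 0.0]
ft_force: [-0.6, -0.3, 6.1]
width: 25.4
```

```bash
python3 -c "
from h import *
im=cv2.imread('pics/w2.png')[215:325,100:200]
im=cv2.resize(np.clip(im.astype(float)*2.5,0,255).astype('uint8'),None,fx=5.4,fy=5.4,interpolation=cv2.INTER_CUBIC)
cv2.imwrite('pics/b3.png',im)
for d in [(0,0,)]:
  for z in (53,56,50):
    c=np.array([437,259.2]);a=np.radians(-7.7);ex=np.array([np.cos(a),np.sin(a)]);ey=np.array([-ex[1],ex[0]])
    print(z,[((w2p('w2',[*(c+i*19.7*ex+j*11.7*ey),z])-[100,215])*5.4).round().tolist() for i,j in((-1,-1),(-1,1),(1,1),(1,-1))])
"
```

```text
53 [[136.0, 153.0], [351.0, 161.0], [387.0, 478.0], [185.0, 471.0]]
56 [[121.0, 162.0], [339.0, 170.0], [377.0, 491.0], [172.0, 484.0]]
50 [[151.0, 143.0], [362.0, 152.0], [398.0, 466.0], [198.0, 458.0]]
```

View pics/b3.png

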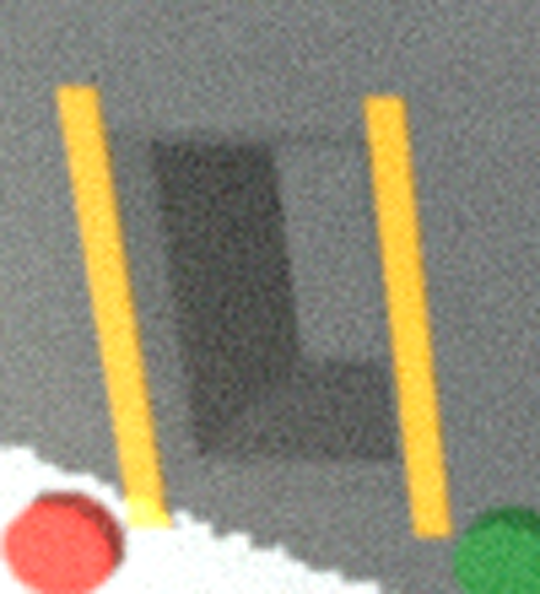

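Request:
send_rows:
  commands: "0 0 -0.6 0;0 0 -1.2 0;0 0 -2 0;0 0 -3 0;0 0 -4 0;0 0 -5 0;0 0 -6 0;0 0 -6.5 0;0 0 -6.5 0;0 0 -6.5 0"

```text
time_s: 5.3
ee_pos: [441.2, 364.4, 114.8]
eef_rot: [0.0, 0.047, 0.999, 0.0]
ft_force: [0.8, 0.2, -1.2]
width: 25.2
```

```bash
python3 -c "
from h import *
go(435.8,260.7,114,172.3)"
```

```text
t=5.30 pos [441.2 364.4 114.8] yaw 174.6 F [ 0.8  0.2 -1.2] w 25.2 q7 0.62 => MOVE -0.44 -10.38 0.07 turn 2.3
```

Request:
send_rows:
  commands: "-0.05 -1 0 0.2;-0.1 -3 0 0.6;-0.2 -5 0 1;-0.3 -7 0 1.6;-0.4 -9 0 2;-0.44 -10 0 2.3;-0.44 -10.4 0 2.3;-0.44 -10.4 0 2.3;-0.44 -10.4 0 2.3;-0.44 -10.4 0 2.3"

```text
time_s: 6.13
ee_pos: [435.8, 261.7, 114.3]
eef_rot: [0.0, 0.066, 0.998, 0.0]
ft_force: [0.5, -0.5, -1.5]
width: 25.4
```

```bash
python3 -c "
from h import *
snap('wrist','w3');snap('scene','s3');go(435.8,260.7,85,172.3)
crop('w3',210,170,430,350,3.6,'b4');crop('scene0',340,70,420,130,8,'b5')
crop('s3',320,70,440,160,6,'b5')"
```

```text
t=6.23 pos [435.7 261.5 114.3] yaw 172.4 F [ 0.2  0.3 -2.1] w 25.6 q7 0.71 => MOVE -0.02 -0.08 2.93 turn 0.1
```

View pics/b4.png

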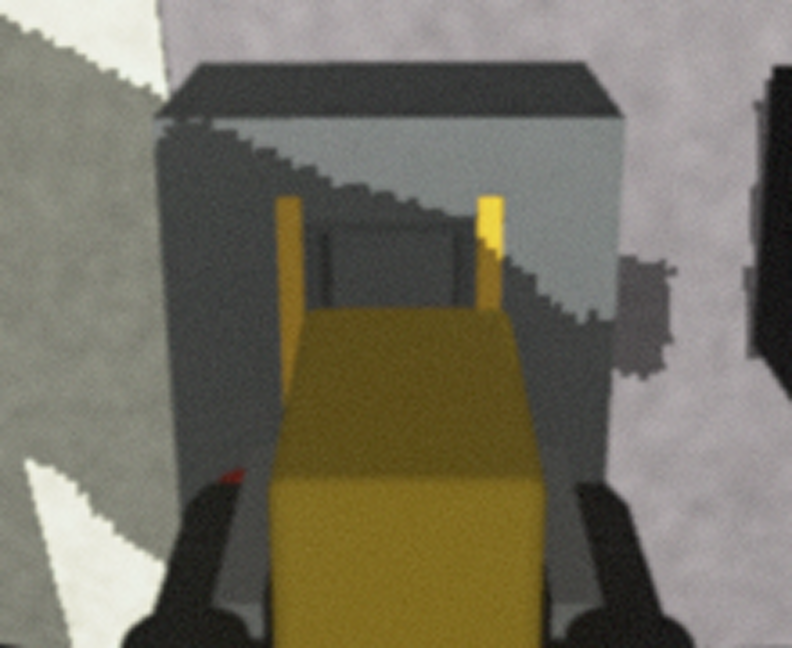

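View pics/b5.png

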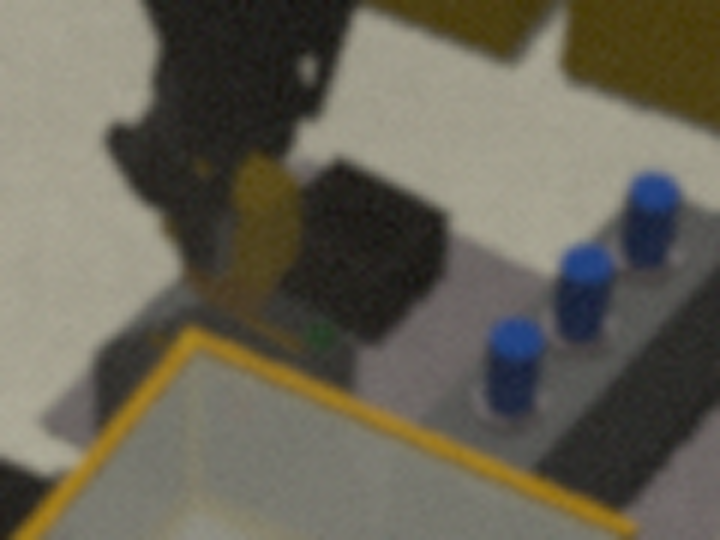

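```bash
python3 -c "
from h import *
p,R,s=pose()
def tf(u,v,z,o=(210,170),k=3.6):
    return ((R.T@(p2w('w3',o[0]+u/k,o[1]+v/k,z)-p))).round(1)
for n,u,v,z in [('boxL',155,117,53),('boxR',623,117,53),('stripL',289,197,53),('stripR',490,197,53),('mouthL',323,224,53),('mouthR',460,224,53),('plugbL',303,309,114-14.3),('plugbR',508,309,114-14.3),('plugtL',272,478,144.7),('plugtR',542,478,144.7)]: print(n,tf(u,v,z))
"
```

```text
boxL [ 38.9 -39.7  61.3]
boxR [38.9 35.1 61.3]
stripL [ 25.5 -18.7  61.3]
stripR [25.6 14.2 61.3]
mouthL [ 20.9 -13.2  61.3]
mouthR [20.9  9.3 61.3]
plugbL [ 24.5 -12.8  14.6]
plugbR [24.5 13.6 14.6]
plugtL [ 25.3 -12.1 -30.4]
plugtR [ 25.3  13.3 -30.4]
```

Request:
send_rows:
  commands: "0.05 -0.22 0 0;0.05 -0.22 0 0;0.05 -0.22 0 0;0.05 -0.22 0 0;0.05 -0.22 0.3 0;0.05 -0.22 0.6 0;0.05 -0.22 1.0 0;0.05 -0.22 1.3 0;0.05 -0.22 1.6 0;0.05 -0.22 1.6 0"

```text
time_s: 7.07
ee_pos: [434.6, 258.1, 97.6]
eef_rot: [-0.0, 0.067, 0.998, -0.0]
ft_force: [-0.7, 0.1, -0.8]
width: 25.2
```

```bash
python3 -c "
from h import *
snap('wrist','w4');go(435.3,258.9,85,172.3)
crop('w4',210,170,430,350,3.6,'b6')"
```

```text
t=7.12 pos [434.7 258.1  97.9] yaw 172.3 F [-0.3 -0.2 -0.3] w 25.3 q7 0.71 => MOVE -0.05 0.08 1.29 turn 0.0
```

View pics/b6.png

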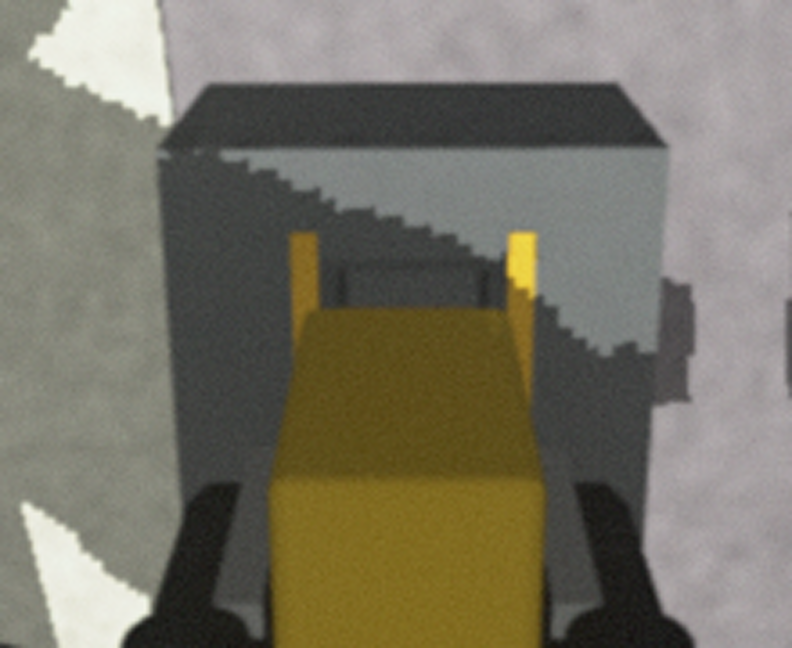

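```bash
python3 -c "
from h import *
p,R,s=pose()
def tf(u,v,z,o=(210,170),k=3.6):
    return ((R.T@(p2w('w4',o[0]+u/k,o[1]+v/k,z)-p))).round(1)
for n,u,v,z in [('boxL',158,147,53),('boxR',667,147,53),('stripL',304,233,53),('stripR',523,233,53),('mouthL',343,264,53),('mouthR',488,264,53),('plugbL',303,309,97.9-14.3),('plugbR',508,309,97.9-14.3)]: print(n,tf(u,v,z))
"
```

```text
boxL [ 38.4 -36.4  45. ]
boxR [38.4 38.7 44.9]
stripL [ 25.  -15.2  45. ]
stripR [25.1 17.9 44.9]
mouthL [20.1 -9.4 45. ]
mouthR [20.1 12.7 44.9]
plugbL [ 24.9 -12.9  14.4]
plugbR [24.9 13.3 14.3]
```

Request:
send_rows:
  commands: "0 0.1 0 0;0 0.1 0 0;0 0.1 0 0;0 0.1 0.2 0;0 0.1 0.4 0;0 0.1 0.6 0;0 0.1 0.8 0;0 0.1 1.0 0;0 0.1 1.2 0;0 0.1 1.2 0"

```text
time_s: 7.95
ee_pos: [434.9, 259.2, 85.9]
eef_rot: [-0.0, 0.067, 0.998, -0.0]
ft_force: [-0.1, -1.0, -1.8]
width: 25.0
```

```bash
python3 -c "
from h import *
go(435.3,259.2,68,172.3)"
```

```text
t=7.95 pos [434.9 259.2  85.9] yaw 172.3 F [-0.1 -1.  -1.8] w 25.0 q7 0.70 => MOVE -0.04 0.01 1.79 turn 0.0
```

No contact force with the tip inside the mouth; on down.

Request:
send_rows:
  commands: "0 0 0.2 0;0 0 0.4 0;0 0 0.6 0;0 0 0.8 0;0 0 1.0 0;0 0 1.2 0;0 0 1.4 0;0 0 1.5 0;0 0 1.6 0;0 0 1.6 0"

```text
time_s: 8.78
ee_pos: [435.2, 259.3, 70.2]
eef_rot: [0.0, 0.067, 0.998, 0.0]
ft_force: [1.8, 0.5, -2.0]
width: 25.2
```

```bash
python3 -c "
from h import *
go(435.3,259.2,68,172.3)"
```

```text
t=8.78 pos [435.2 259.3  70.2] yaw 172.3 F [ 1.8  0.5 -2. ] w 25.2 q7 0.70 => MOVE -0.01 -0.01 0.22 turn 0.0
```

Request:
send_rows:
  commands: "0 0 0.1 0;0 0 0.2 0;0 0 0.3 0;0 0 0.35 0;0 0 0.4 0;0 0 0.45 0;0 0 0.5 0;0 0 0.5 0;0 0 0.5 0;0 0 0.5 0"

```text
time_s: 9.62
ee_pos: [435.2, 259.3, 65.4]
eef_rot: [0.0, 0.067, 0.998, 0.0]
ft_force: [4.4, -0.1, -2.2]
width: 25.4
```

```bash
python3 -c "
from h import *
go(435.3,259.2,68,172.3)"
```

```text
t=9.62 pos [435.2 259.3  65.4] yaw 172.3 F [ 4.4 -0.1 -2.2] w 25.4 q7 0.70 => MOVE -0.01 -0.01 -0.26 turn 0.0
```

Request:
send_rows:
  commands: "0 0 0.05 0;0 0 0.1 0;0 0 0.15 0;0 0 0.2 0;0 0 0.25 0;0 0 0.3 0;0 0 0.3 0;0 0 0.3 0;0 0 0.3 0;0 0 0.3 0"

```text
time_s: 10.45
ee_pos: [435.3, 259.3, 63.8]
eef_rot: [0.001, 0.067, 0.998, 0.0]
ft_force: [0.6, -1.8, 23.9]
width: 25.7
```

```bash
python3 -c "
from h import *
go(435.3,259.2,68,172.3)
snap('wrist','w5');crop('w5',210,170,430,350,3.6,'b7')"
```

```text
t=10.45 pos [435.3 259.3  63.8] yaw 172.3 F [ 0.6 -1.8 23.9] w 25.7 q7 0.70 => MOVE -0.00 -0.01 -0.42 turn 0.0
```

View pics/b7.png

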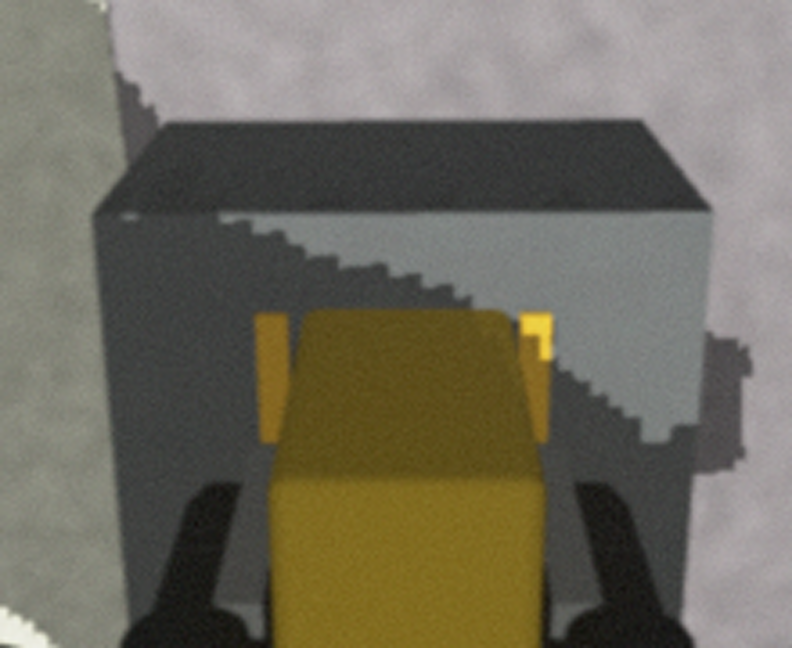

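Request:
send_rows:
  commands: "0 0 0 0;0 0 0 0;0 0 0 0;0 0 0 0;0 0 0 0;0 0 0 0;0 0 -0.5 0;0 0 -2 0;0 0 -5 0;0 0 -8 0"
  gripper: 0.6

```text
time_s: 11.33
ee_pos: [434.3, 258.8, 142.8]
eef_rot: [-0.001, 0.067, 0.998, -0.001]
ft_force: [0.6, 1.5, -0.5]
width: 51.4
```

Request:
send_rows:
  commands: "0 0 -4 0;0 0 -8 0;0 0 -12 0;0 0 -14 0;0 0 -14 0;0 0 -14 0;0 0 -14 0;0 0 -14 0;0 0 -14 0;0 0 -14 0"

```text
time_s: 12.17
ee_pos: [434.6, 259.0, 281.3]
eef_rot: [-0.001, 0.067, 0.998, -0.001]
ft_force: [0.4, -0.6, 0.4]
width: 51.4
```

```bash
python3 -c "
from h import *
snap('wrist','w6');snap('scene','s6');snap('top','t6');go(440,100,300,180)"
```

```text
t=12.32 pos [434.9 259.2 281.8] yaw 172.3 F [0.9 0.1 0.6] w 51.6 q7 0.75 => MOVE -2.63 -15.71 -1.81 turn -7.7
```

View pics/w6.png

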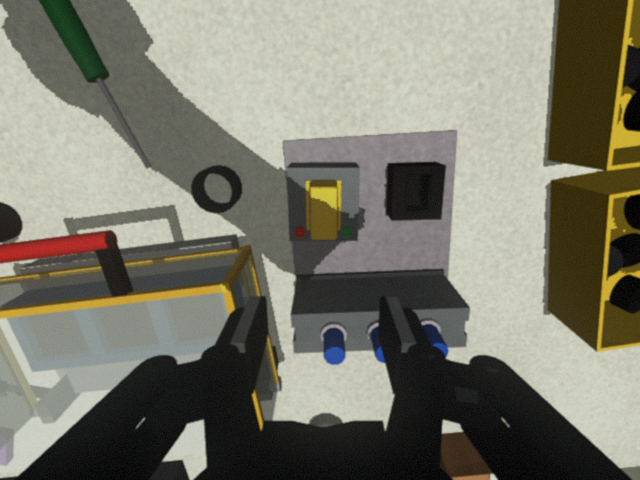

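View pics/s6.png

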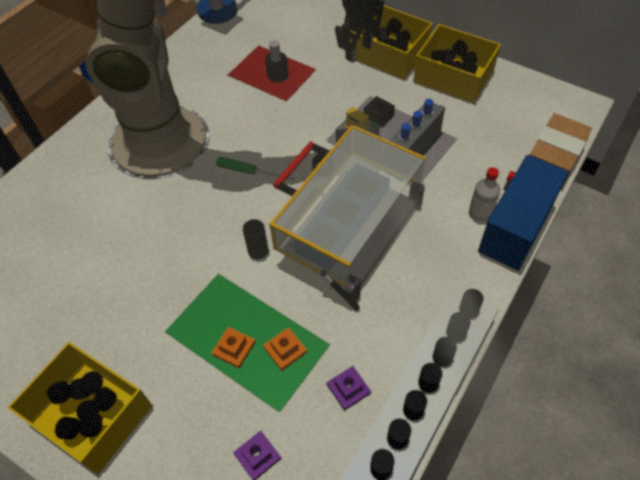

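```bash
python3 -c "
from h import *
for u,v in [(257.6,306.3),(323.9,305),(291,305.6)]: print(p2w('top0',u,v,145).round(1))
for u,v in [(311.5,143.9),(275.5,184.2)]: print(p2w('scene0',u,v,145).round(1))
for u,v in [(428,212),(532,210),(637,207)]: print('hole',p2w('top0',110+u/2.9,180+v/2.9,60).round(1))
"
```

```text
[421.   82.9 145. ]
[419.5 -57.5 145. ]
[420.3  12.1 145. ]
[419.8  82.7 145. ]
[417.2 -53.5 145. ]
hole [543.9  94.6  60. ]
hole [542.9  11.   60. ]
hole [542.6 -73.3  60. ]
```

```bash
python3 -c "
from h import *
go(430,40,230,90.5)"
```

```text
t=12.32 pos [434.9 259.2 281.8] yaw 172.3 F [0.9 0.1 0.6] w 51.6 q7 0.75 => MOVE -2.44 -21.78 5.20 turn 81.8
```

Request:
send_rows:
  commands: "-0.2 -2 0 7;-0.4 -4 0.5 14;-0.7 -6 1 21;-1 -8 1.5 28;-1.2 -10 2 35;-1.5 -12 2.5 42;-1.7 -14 3 49;-1.9 -16 3.5 56;-2.2 -19 4 63;-2.4 -21.8 5.2 70"
  gripper: 0.5

```text
time_s: 13.15
ee_pos: [430.3, 39.1, 230.9]
eef_rot: [0.001, 0.629, 0.777, 0.001]
ft_force: [1.0, -0.3, -1.1]
width: 42.8
```

```bash
python3 -c "
from h import *
go(421,40,190,90.5)"
```

```text
t=13.15 pos [430.3  39.1 230.9] yaw 102.0 F [ 1.  -0.3 -1.1] w 42.8 q7 0.12 => MOVE 0.28 -0.90 4.08 turn 11.5
```

Request:
send_rows:
  commands: "0.3 -0.2 0.5 6;0.3 -0.4 1 11.5;0.3 -0.6 2 11.5;0.3 -0.9 3 11.5;0.3 -0.9 4 11.5;0.3 -0.9 4 11.5;0.3 -0.9 4 11.5;0.3 -0.9 4 11.5;0.3 -0.9 4 11.5;0.3 -0.9 4 11.5"

```text
time_s: 13.98
ee_pos: [420.6, 41.1, 190.9]
eef_rot: [0.0, 0.702, 0.712, 0.0]
ft_force: [-0.4, -0.7, 0.1]
width: 42.8
```

```bash
python3 -c "
from h import *
snap('wrist','w7');go(421,40,190,90.5)"
```

```text
t=14.03 pos [420.5  41.1 190.8] yaw 90.8 F [-0.7  0.   0.1] w 42.5 q7 -0.01 => MOVE -0.11 0.04 0.08 turn 0.3
```

View pics/w7.png

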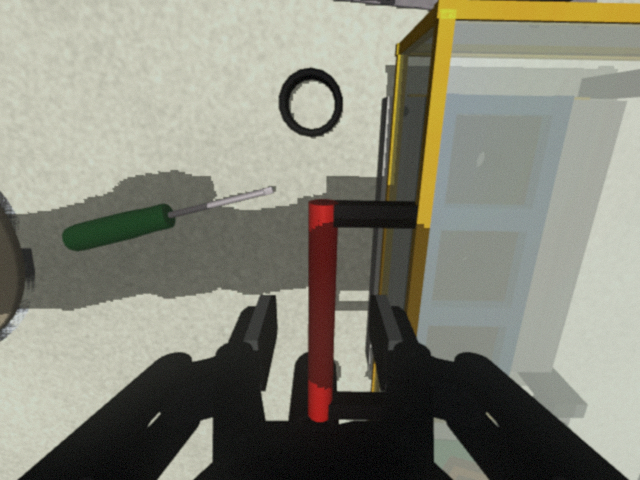

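Request:
send_rows:
  commands: "0 0 0.8 0;0 0 1.6 0;0 0 2.4 0;0 0 3.2 0;0 0 4 0;0 0 4.8 0;0 0 5.4 0;0 0 5.7 0;0 0 5.7 0;0 0 5.7 0"

```text
time_s: 14.87
ee_pos: [420.2, 40.9, 133.3]
eef_rot: [-0.0, 0.702, 0.712, -0.0]
ft_force: [-0.3, -0.2, -0.6]
width: 42.6
```

```bash
python3 -c "
from h import *
go(421,40,134,90.5)"
```

```text
t=14.87 pos [420.2  40.9 133.3] yaw 90.8 F [-0.3 -0.2 -0.6] w 42.6 q7 0.05 => MOVE -0.09 0.08 -0.07 turn 0.3
```

Request:
send_rows:
  commands: "0 0 0 0;0 0 0 0;0 0 0 0;0 0 0 0;0 0 0 0;0 0 0 0;0 0 0 0;0 0 0 0;0 0 0 0;0 0 0 0"
  gripper: 0
  grip_force: 60

```text
time_s: 15.7
ee_pos: [420.2, 41.0, 133.9]
eef_rot: [0.0, 0.702, 0.712, 0.0]
ft_force: [-0.7, -0.0, 5.8]
width: 14.2
```

```bash
python3 -c "
from h import *
p,R,s=pose();go(421,40,134,90.5)
# arc: hinge at x=p.x+235, z relative grasp: -85
for th in np.arange(0,1.31,0.05):
    a=np.arctan2(85,-235)-th;r=np.hypot(85,235)
    d=np.array([235+r*np.cos(a),0,-85+r*np.sin(a)]);print('%.2f'%th,(R.T@d/10).round(2).tolist())
"
```

```text
t=15.70 pos [420.2  41.  133.9] yaw 90.8 F [-0.7 -0.   5.8] w 14.2 q7 0.05 => MOVE -0.11 0.07 -0.01 turn 0.3
0.00 [-0.0, 0.0, -0.0]
0.05 [-0.01, 0.45, -1.16]
0.10 [-0.01, 0.97, -2.3]
0.15 [-0.02, 1.54, -3.42]
0.20 [-0.03, 2.16, -4.5]
0.25 [-0.04, 2.84, -5.55]
0.30 [-0.05, 3.56, -6.56]
0.35 [-0.06, 4.34, -7.54]
0.40 [-0.07, 5.17, -8.48]
0.45 [-0.08, 6.04, -9.37]
0.50 [-0.09, 6.96, -10.22]
0.55 [-0.11, 7.91, -11.03]
0.60 [-0.12, 8.91, -11.78]
0.65 [-0.14, 9.94, -12.48]
0.70 [-0.15, 11.01, -13.13]
0.75 [-0.17, 12.1, -13.73]
0.80 [-0.18, 13.23, -14.27]
0.85 [-0.2, 14.38, -14.76]
0.90 [-0.21, 15.56, -15.18]
0.95 [-0.23, 16.75, -15.55]
1.00 [-0.25, 17.96, -15.86]
1.05 [-0.27, 19.19, -16.1]
1.10 [-0.28, 20.42, -16.29]
1.15 [-0.3, 21.66, -16.41]
1.20 [-0.32, 22.91, -16.47]
1.25 [-0.34, 24.16, -16.47]
1.30 [-0.35, 25.41, -16.4]
```

Request:
send_rows:
  commands: "0 0.22 -0.58 0;0 0.45 -1.16 0;0 0.7 -1.73 0;0 0.97 -2.3 0;0 1.25 -2.86 0;0 1.54 -3.42 0;0 1.85 -3.96 0;0 2.16 -4.5 0;0 2.5 -5.03 0;0 2.84 -5.55 0"

```text
time_s: 16.53
ee_pos: [447.3, 41.0, 189.2]
eef_rot: [-0.001, 0.702, 0.712, -0.001]
ft_force: [-5.5, -1.8, -5.8]
width: 13.9
```

```bash
python3 -c "
from h import *
go(421,40,134,90.5);snap('wrist','w8')"
```

```text
t=16.53 pos [447.3  41.  189.2] yaw 90.8 F [-5.5 -1.8 -5.8] w 13.9 q7 0.01 => MOVE -0.06 -2.61 5.53 turn 0.3
```

View pics/w8.png

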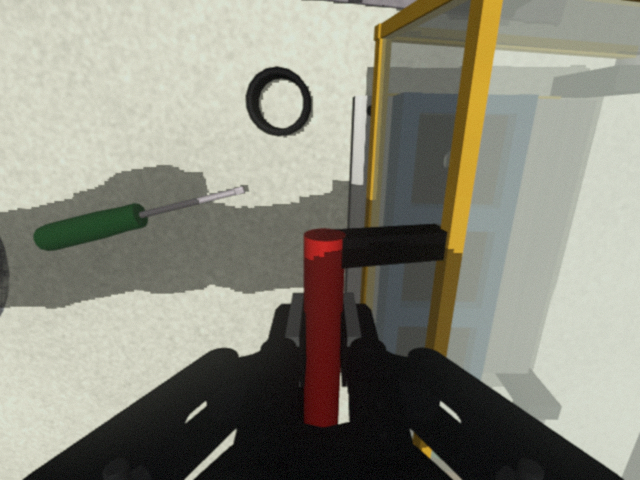

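Request:
send_rows:
  commands: "0 0.5 -0.72 0;0 1.03 -1.41 0;0 1.58 -2.09 0;0 2.16 -2.75 0;0 2.76 -3.38 0;0 3.38 -3.99 0;0 4.03 -4.59 0;0 4.69 -5.16 0;0 5.37 -5.71 0;0 6.07 -6.23 0"

```text
time_s: 17.42
ee_pos: [504.1, 40.9, 251.9]
eef_rot: [-0.004, 0.702, 0.712, -0.004]
ft_force: [-22.0, -3.9, 18.7]
width: 14.0
```

Request:
send_rows:
  commands: "0 -0.24 -0.32 0;0 0.39 -0.75 0;0 1.03 -1.17 0;0 1.68 -1.56 0;0 2.34 -1.95 0;0 3.01 -2.31 0;0 3.92 -2.74 0;0 4.86 -3.16 0;0 5.8 -3.54 0;0 6.52 -3.78 0"

```text
time_s: 18.25
ee_pos: [575.2, 40.9, 291.3]
eef_rot: [0.001, 0.703, 0.711, -0.0]
ft_force: [-6.2, -8.4, 9.6]
width: 14.2
```

```bash
python3 -c "
from h import *
go(421,40,134,90.5);snap('wrist','w9');snap('scene','s9')"
```

```text
t=18.25 pos [575.2  40.9 291.3] yaw 90.7 F [-6.2 -8.4  9.6] w 14.2 q7 0.00 => MOVE 0.13 -15.44 15.70 turn 0.2
```

View pics/w9.png

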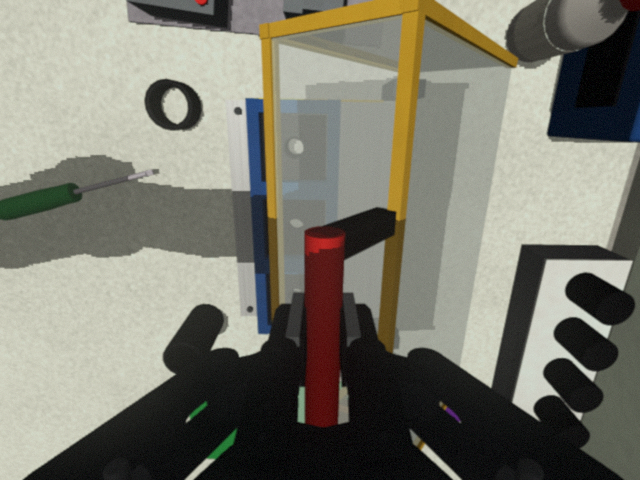

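View pics/s9.png

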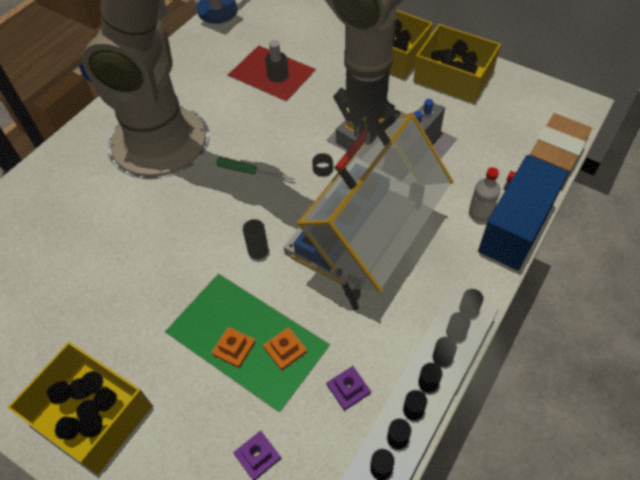

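Request:
send_rows:
  commands: "0 0.83 -0.3 0;0 1.67 -0.55 0;0 2.52 -0.76 0;0 3.4 -0.93 0;0 4.3 -1.07 0;0 5.2 -1.18 0;0 6.05 -1.27 0;0 6.95 -1.32 0;0 7.85 -1.34 0;0 8.75 -1.34 0"

```text
time_s: 19.18
ee_pos: [663.5, 41.2, 304.2]
eef_rot: [0.002, 0.703, 0.711, -0.0]
ft_force: [-2.4, -8.7, 4.9]
width: 13.8
```

```bash
python3 -c "
from h import *
go(421,40,134,90.5);snap('wrist','w10');snap('scene','s10')"
```

```text
t=19.18 pos [663.5  41.2 304.2] yaw 90.7 F [-2.4 -8.7  4.9] w 13.8 q7 0.03 => MOVE 0.22 -24.30 16.95 turn 0.2
```

View pics/s10.png

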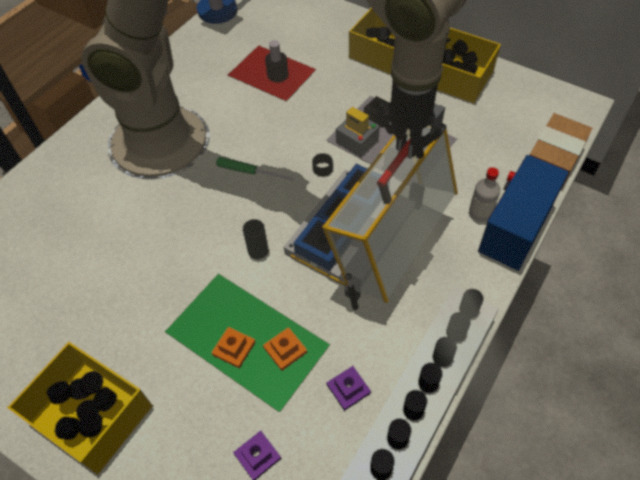

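Request:
send_rows:
  commands: "0 0 0 0;0 0 0 0;0 0.1 0 0;0 0.3 -0.5 0;0 0.5 -2 0;0 0.5 -4 0;0 0.5 -7 0;0 0.5 -10 0;0 0.5 -10 0;0 0.5 -10 0"
  gripper: 0.6

```text
time_s: 20.12
ee_pos: [667.5, 45.0, 404.9]
eef_rot: [0.001, 0.702, 0.712, 0.002]
ft_force: [-0.1, 0.6, -1.5]
width: 51.2
```

```bash
python3 -c "
from h import *
go(480,20,400,90.5);snap('wrist','w11');snap('scene','s11')"
```

```text
t=20.12 pos [667.5  45.  404.9] yaw 90.9 F [-0.1  0.6 -1.5] w 51.2 q7 0.01 => MOVE -2.22 -18.79 0.42 turn 0.4
```

View pics/s11.png

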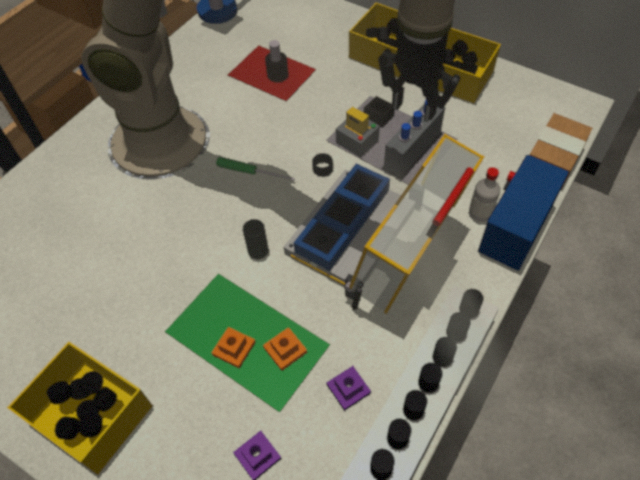

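```bash
python3 -c "
from h import *
go(540,-310,290,90)"
```

```text
t=20.22 pos [666.5  45.1 402.1] yaw 90.9 F [-0.1  0.1 -1. ] w 51.0 q7 0.01 => MOVE -35.32 -13.18 11.21 turn 0.9
```

Request:
send_rows:
  commands: "-3.5 -3 0 1;-7 -6 0 1;-10.5 -9 0 1;-14 -11 0.5 1;-17.5 -13 2 1;-21 -13.2 4 1;-24.5 -13.2 6 1;-28 -13.2 8 1;-31.5 -13.2 10 1;-35.3 -13.2 11.2 1"

```text
time_s: 21.05
ee_pos: [539.0, -306.1, 288.8]
eef_rot: [-0.002, 0.708, 0.707, -0.0]
ft_force: [1.1, 0.6, 0.4]
width: 51.2
```

Request:
send_rows:
  commands: "0 0 0 0;0 0 0 0;0 0 0 0;0 0 0 0;0 0 0 0;0 0 0 0;0 0 0 0;0 0 0 0;0 0 0 0;0 0 0 0"
  gripper: 0.8

```text
time_s: 21.88
ee_pos: [540.2, -305.9, 292.0]
eef_rot: [0.0, 0.708, 0.706, 0.0]
ft_force: [0.2, -0.4, -0.6]
width: 68.4
```

```bash
python3 -c "
from h import *
go(540,-310,290,90);snap('wrist','w12');snap('scene','s12');snap('top','t12')"
```

```text
t=21.88 pos [ 540.2 -305.9  292. ] yaw 89.8 F [ 0.2 -0.4 -0.6] w 68.4 q7 0.64 => MOVE -0.41 -0.02 0.20 turn -0.2
```

View pics/w12.png

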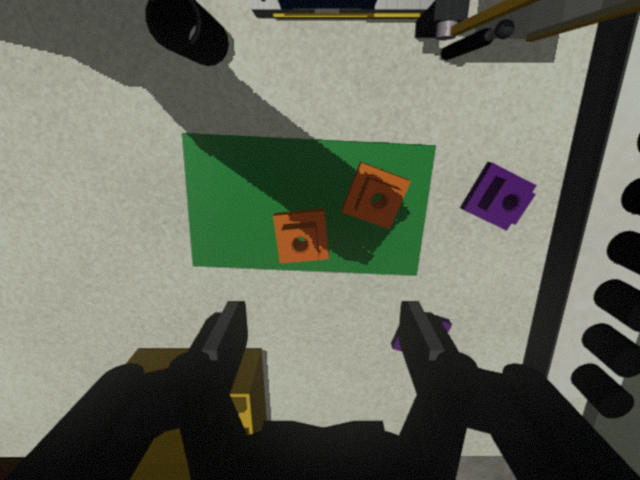

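View pics/s12.png

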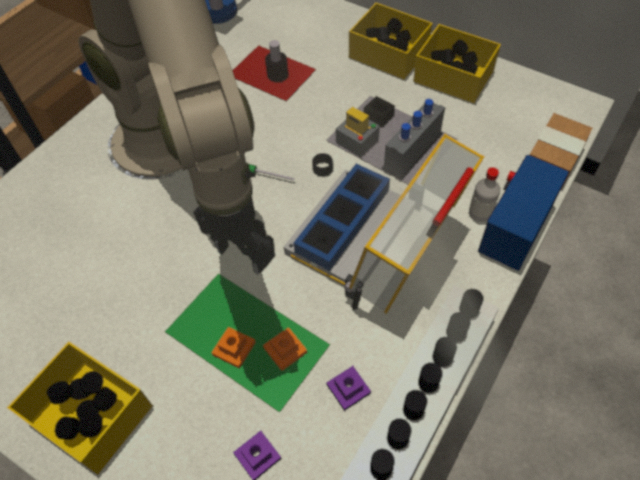

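View pics/t12.png

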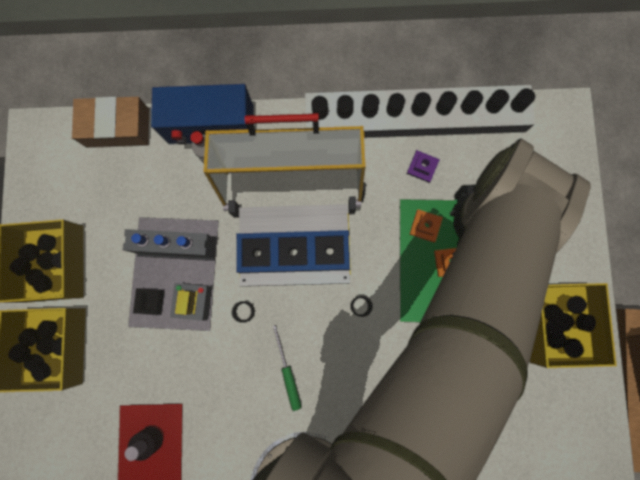

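```bash
python3 -c "
from h import *
crop('w12',250,150,430,280,4.4,'c1');crop('t12',225,220,365,295,5.6,'c2')"
```

```text
(no output)
```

View pics/c1.png

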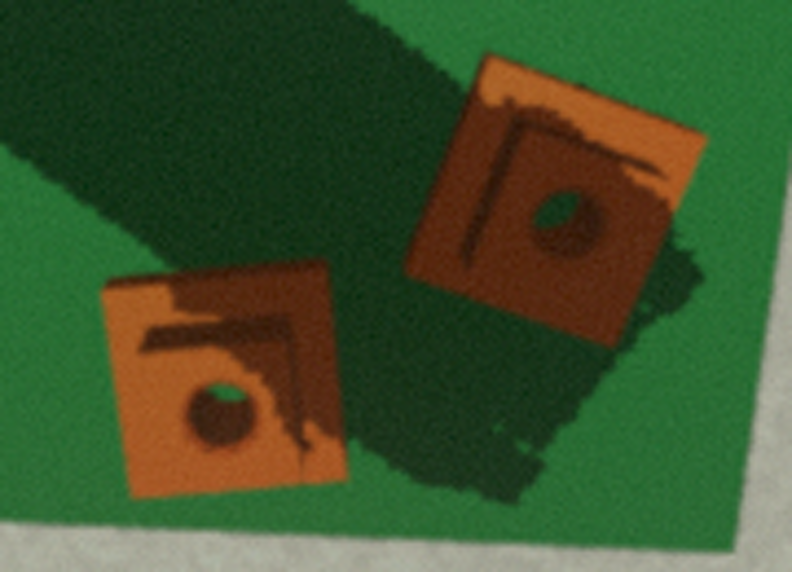

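View pics/c2.png

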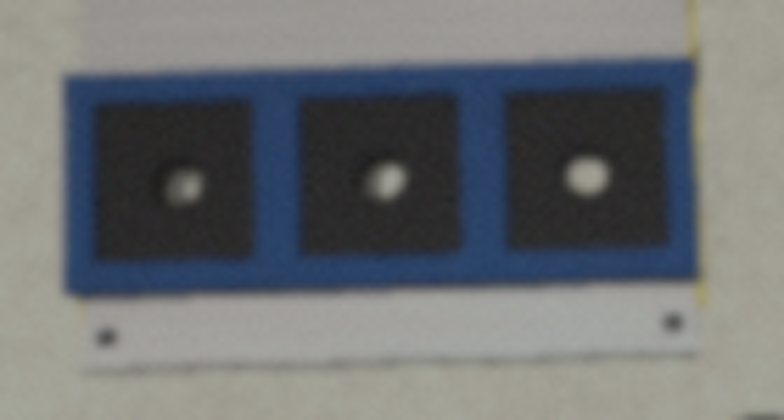

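```bash
python3 -c "
from h import *
o=(250,150)
quad('w12',[(487,56),(708,137),(616,347),(408,270)],17,o,4.4)
quad('w12',[(103,289),(327,271),(348,480),(132,498)],17,o,4.4)
print(p2w('w12',250+569/4.4,150+223/4.4,43).round(1),p2w('w12',250+222/4.4,150+413/4.4,43).round(1))
o=(225,220)
for q in ([(94,103),(252,101),(255,260),(94,262)],[(300,97),(458,95),(461,252),(300,255)],[(504,92),(662,90),(666,246),(507,248)]): quad('t12',q,70,o,5.6)
for u,v in [(180,184),(384,181),(587,176)]: print(p2w('t12',225+u/5.6,220+v/5.6,60).round(1))
for u,v in [(107,337),(673,322)]: print(p2w('t12',225+u/5.6,220+v/5.6,30).round(1))
"
```

```text
c [ 604.2 -308.9]
  edge 63.8 ang -19.7 [ 584.4 -268.9]
  edge 62.6 ang -109.7 [ 644.5 -290.4]
  edge 62.9 ang 159.1 [ 623.3 -349.4]
  edge 61.3 ang 71.1 [ 564.5 -326.9]
c [ 514.  -360.9]
  edge 62.3 ang 4.6 [ 480.1 -332.1]
  edge 62.6 ang -84.5 [ 542.2 -327.2]
  edge 63.0 ang -175.0 [ 548.2 -389.5]
  edge 63.0 ang 94.9 [ 485.4 -394.9]
[ 604. -308.   43.] [ 514.  -359.4   43. ]
c [544.7  96.7]
  edge 65.6 ang -91.1 [578.3 129.5]
  edge 66.0 ang -179.8 [577.   63.9]
  edge 66.3 ang 88.9 [511.   63.6]
  edge 66.0 ang -0.4 [512.3 129.9]
c [544.7  11.6]
  edge 65.4 ang -91.1 [578.   43.9]
  edge 65.0 ang 179.6 [576.7 -21.5]
  edge 66.1 ang 89.3 [511.7 -21.1]
  edge 65.5 ang -1.0 [512.5  45.1]
c [544.4 -72.8]
  edge 65.3 ang -91.1 [577.3 -40.5]
  edge 64.6 ang 179.4 [ 576.  -105.8]
  edge 65.1 ang 88.9 [ 511.5 -105.1]
  edge 64.6 ang -0.5 [512.7 -40. ]
[544.5  95.6  60. ]
[543.1  10.7  60. ]
[542.5 -73.7  60. ]
[483.7 132.   30. ]
[ 482.6 -108.1   30. ]
```

```bash
python3 -c "
from h import *
go(604.2,-308.5,100,70.3)"
```

```text
t=22.03 pos [ 540.1 -306.1  291.9] yaw 89.8 F [ 0.4 -0.4  0.4] w 68.4 q7 0.64 => MOVE -0.22 6.41 19.19 turn 19.5
```

Request:
send_rows:
  commands: "-0.2 2 1 5;-0.2 4 3 10;-0.2 6.4 5 15;-0.2 6.4 8 19.5;-0.2 6.4 11 19.5;-0.2 6.4 14 19.5;-0.2 6.4 17 19.5;-0.2 6.4 19.2 19.5;-0.2 6.4 19.2 19.5;-0.2 6.4 19.2 19.5"
  gripper: 0.8

```text
time_s: 22.87
ee_pos: [603.6, -308.3, 99.1]
eef_rot: [-0.001, 0.818, 0.576, -0.001]
ft_force: [-0.0, -0.9, 0.8]
width: 68.2
```

```bash
python3 -c "
from h import *
snap('wrist','w13');go(604.2,-308.5,27,70.3)"
```

```text
t=22.92 pos [ 604.4 -308.8  100.5] yaw 70.3 F [-0.2 -0.5  0.9] w 68.1 q7 0.43 => MOVE 0.03 -0.03 7.35 turn 0.0
```

View pics/w13.png

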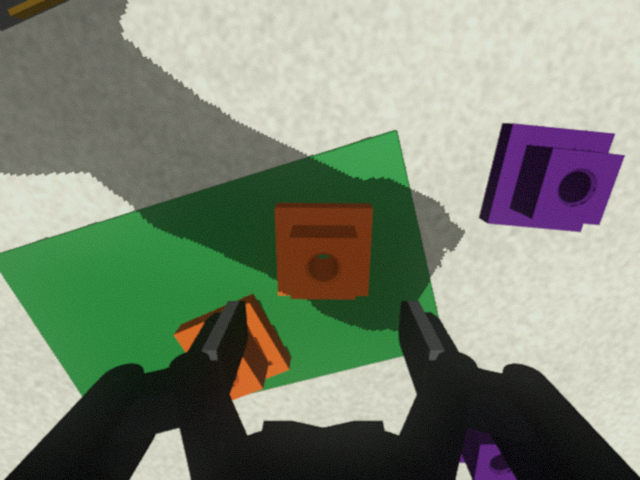

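Request:
send_rows:
  commands: "0 0 1 0;0 0 2 0;0 0 3 0;0 0 4 0;0 0 5 0;0 0 6 0;0 0 6.7 0;0 0 7.3 0;0 0 7.3 0;0 0 7.3 0"

```text
time_s: 23.75
ee_pos: [604.0, -308.4, 26.5]
eef_rot: [-0.0, 0.818, 0.576, -0.0]
ft_force: [-0.5, -1.2, 0.7]
width: 68.4
```

Request:
send_rows:
  commands: "0 0 0 0;0 0 0 0;0 0 0 0;0 0 0 0;0 0 0 0;0 0 0 0;0 0 0 0;0 0 0 0;0 0 0 0;0 0 0 0"
  gripper: 0
  grip_force: 50

```text
time_s: 24.58
ee_pos: [604.6, -308.5, 27.6]
eef_rot: [0.001, 0.817, 0.576, 0.0]
ft_force: [-0.8, -0.6, 5.2]
width: 39.0
```

```bash
python3 -c "
from h import *
snap('wrist','w14');go(604.2,-308.5,27,70.3)"
```

```text
t=24.63 pos [ 604.6 -308.5   27.6] yaw 70.3 F [ 0.4 -0.5  5.9] w 39.3 q7 0.47 => MOVE -0.01 -0.03 0.06 turn 0.0
```

View pics/w14.png

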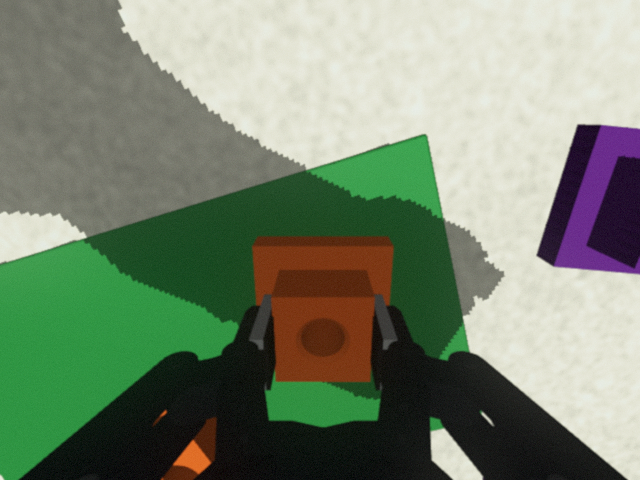

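Request:
send_rows:
  commands: "0 0 -0.5 0;0 0 -1 0;0 0 -2 0;0 0 -4 0;0 0 -6 0;0 0 -9 0;0 0 -12 0;0 0 -15 0;0 0 -16 0;0 0 -16 0"

```text
time_s: 25.47
ee_pos: [605.2, -309.1, 190.4]
eef_rot: [0.002, 0.817, 0.576, 0.001]
ft_force: [-0.1, -0.7, -1.7]
width: 38.9
```

```bash
python3 -c "
from h import *
go(544,-150,180,89.1)"
```

```text
t=25.47 pos [ 605.2 -309.1  190.4] yaw 70.3 F [-0.1 -0.7 -1.7] w 38.9 q7 0.39 => MOVE 12.92 -11.13 0.98 turn -18.8
```

Request:
send_rows:
  commands: "1 -1 0 -2;3 -2.5 0 -5;5 -4 0.2 -8;7 -6 0.4 -11;9 -8 0.6 -14;11 -9.5 0.8 -17;12.5 -10.8 1 -18.8;12.9 -11.1 1 -18.8;12.9 -11.1 1 -18.8;12.9 -11.1 1 -18.8"

```text
time_s: 26.3
ee_pos: [543.0, -149.8, 176.3]
eef_rot: [-0.0, 0.713, 0.702, -0.0]
ft_force: [0.2, 1.0, -2.1]
width: 38.9
```

```bash
python3 -c "
from h import *
snap('wrist','w15');go(544,-150,180,89.1)"
```

```text
t=26.35 pos [ 543.2 -150.5  176.5] yaw 89.1 F [-0.5  0.6 -2.8] w 39.4 q7 0.46 => MOVE 0.05 0.08 -0.35 turn -0.0
```

View pics/w15.png

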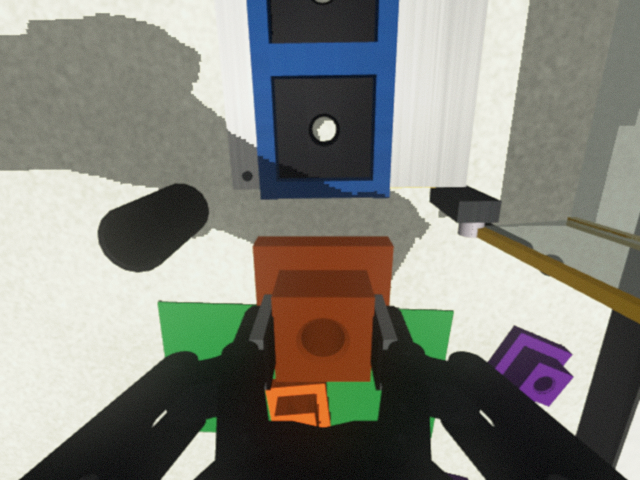

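```bash
python3 -c "
from h import *
crop('w15',240,50,410,300,2.4,'c3')
im=cv2.imread('pics/w15.png')[60:205,245:400];cv2.imwrite('pics/c3.png',cv2.resize(np.clip(im*1.6,0,255).astype('uint8'),None,fx=4,fy=4,interpolation=cv2.INTER_CUBIC))"
```

```text
(no output)
```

View pics/c3.png

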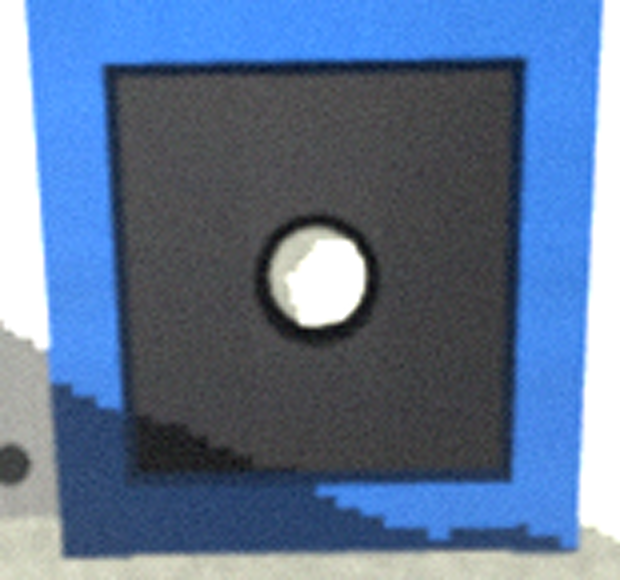

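```bash
python3 -c "
from h import *
crop('w15',240,225,410,395,4,'c4')
o=(245,60)
quad('w15',[(105,64),(526,60),(512,480),(127,484)],70,o,4)
print(p2w('w15',245+318/4,60+279/4,60).round(1))
p=np.array([543.2,-150.5,176.5]);
quad('w15',[(275,297),(372,297),(372,381.5),(275,381.5)],191.9)
print(p2w('w15',323,337,191.9))
quad('w15',[(254,248),(392,248),(392,248),(254,248)],165.9)
"
```

```text
c [545.2 -72.4]
  edge 66.5 ang -0.4 [512.1 -39. ]
  edge 66.2 ang -90.1 [578.5 -39.5]
  edge 66.8 ang 179.7 [ 578.4 -105.7]
  edge 66.3 ang 89.6 [ 511.7 -105.3]
[545.3 -72.2  60. ]
c [ 543.2 -150.1]
  edge 37.3 ang -0.9 [ 524.9 -129.8]
  edge 40.1 ang -88.2 [ 562.2 -130.4]
  edge 40.9 ang 179.1 [ 563.4 -170.4]
  edge 40.1 ang 86.6 [ 522.5 -169.8]
[ 543.0428876  -148.07894075  191.9       ]
c [ 543.5 -119.7]
  edge 61.5 ang -0.9 [ 512.7 -119.2]
  edge 0.0 ang 0.0 [ 574.2 -120.1]
  edge 61.5 ang 179.1 [ 574.2 -120.1]
  edge 0.0 ang 0.0 [ 512.7 -119.2]
```

View pics/c4.png

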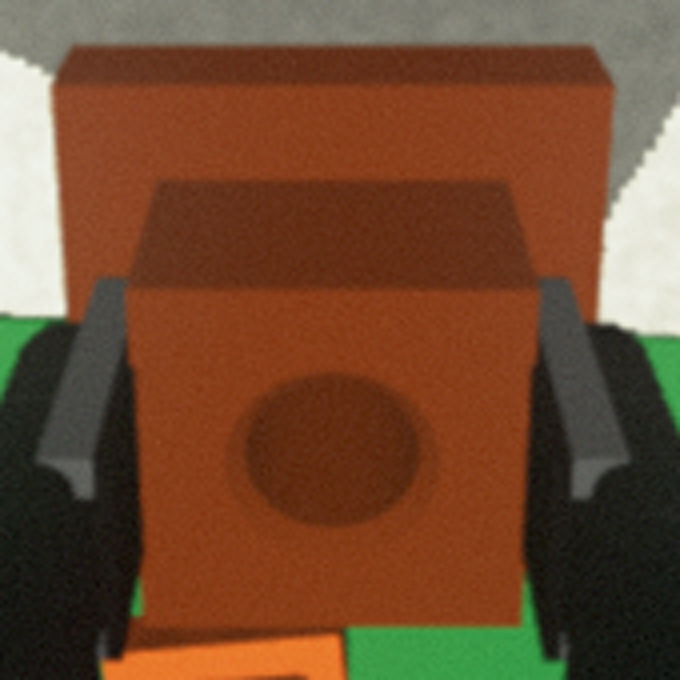

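```bash
python3 -c "
from h import *
go(545,-72.4,120,89.5)"
```

```text
t=26.35 pos [ 543.2 -150.5  176.5] yaw 89.1 F [-0.5  0.6 -2.8] w 39.4 q7 0.46 => MOVE 7.81 0.05 5.64 turn -0.4
```

Request:
send_rows:
  commands: "2 0.05 0 -0.4;4 0.05 0 -0.4;6 0.05 0 -0.4;7 0.05 1 -0.4;7.8 0.05 2 -0.4;7.8 0.05 3.5 -0.4;7.8 0.05 5 -0.4;7.8 0.05 5.6 -0.4;7.8 0.05 5.6 -0.4;7.8 0.05 5.6 -0.4"

```text
time_s: 27.18
ee_pos: [544.5, -72.5, 120.3]
eef_rot: [-0.0, 0.71, 0.704, -0.001]
ft_force: [0.4, 0.4, -1.1]
width: 39.1
```

```bash
python3 -c "
from h import *
snap('wrist','w16');go(545,-72.4,97,89.5)"
```

```text
t=27.23 pos [544.8 -72.4 120.9] yaw 89.5 F [-0.8  0.6 -1.7] w 39.1 q7 0.38 => MOVE -0.00 0.02 2.39 turn -0.0
```

View pics/w16.png

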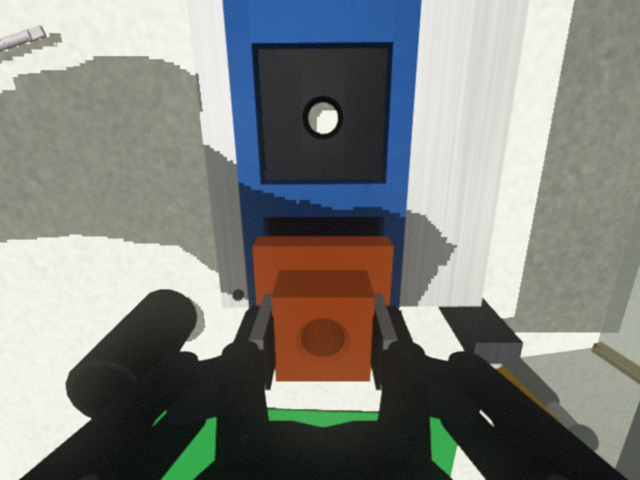

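Request:
send_rows:
  commands: "0 0 0.5 0;0 0 1 0;0 0 1.5 0;0 0 2 0;0 0 2.4 0;0 0 2.6 0;0 0 2.8 0;0 0 3 0;0 0 3.1 0;0 0 3.1 0"

```text
time_s: 28.07
ee_pos: [544.7, -71.5, 89.7]
eef_rot: [-0.0, 0.71, 0.704, -0.0]
ft_force: [0.1, -0.7, -2.2]
width: 39.0
```

Request:
send_rows:
  commands: "0 0 0.1 0;0 0 0.2 0;0 0 0.3 0;0 0 0.4 0;0 0 0.5 0;0 0 0.55 0;0 0 0.55 0;0 0 0.55 0;0 0 0.55 0;0 0 0.55 0"

```text
time_s: 28.9
ee_pos: [544.7, -71.5, 84.5]
eef_rot: [0.0, 0.71, 0.704, 0.0]
ft_force: [-2.1, 0.7, 4.7]
width: 39.1
```

```bash
python3 -c "
from h import *
go(545,-72.4,84.6,89.5)"
```

```text
t=28.90 pos [544.7 -71.5  84.5] yaw 89.5 F [-2.1  0.7  4.7] w 39.1 q7 0.40 => MOVE -0.09 0.03 -0.01 turn 0.0
```

Request:
send_rows:
  commands: "0 0 0.05 0;0 0 0.05 0;0 0 0.05 0;0 0 0.05 0;0 0 0.05 0;0 0 0 0;0 0 -0.5 0;0 0 -3 0;0 0 -6 0;0 0 -9 0"
  gripper: 0.65

```text
time_s: 29.73
ee_pos: [544.1, -71.6, 175.3]
eef_rot: [-0.001, 0.71, 0.704, -0.001]
ft_force: [2.1, 0.5, -0.1]
width: 55.3
```

```bash
python3 -c "
from h import *
go(545,-140,220,89.5)"
```

```text
t=29.73 pos [544.1 -71.6 175.3] yaw 89.5 F [ 2.1  0.5 -0.1] w 55.3 q7 0.34 => MOVE -6.84 0.14 -4.47 turn 0.0
```

Move back to look at the placed cover and the second one.

Request:
send_rows:
  commands: "-3 0 -2 0;-6 0 -4 0;-9 0 -6 0;-12 0 -7 0;-12 0 -7 0;-12 0 -7 0;-12 0 -7 0;-12 0 -7 0;-12 0 -7 0;-12 0 -7 0"

```text
time_s: 30.57
ee_pos: [543.7, -190.3, 243.9]
eef_rot: [-0.0, 0.709, 0.705, -0.0]
ft_force: [-0.4, -0.2, -0.7]
width: 55.9
```

```bash
python3 -c "
from h import *
snap('wrist','w17');snap('scene','s17');go(514,-360,100,94.9)"
```

```text
t=30.67 pos [ 543.8 -190.7  244. ] yaw 89.6 F [-0.6 -0.6 -0.4] w 55.7 q7 0.49 => MOVE -16.95 -2.85 14.40 turn -5.3
```

View pics/w17.png

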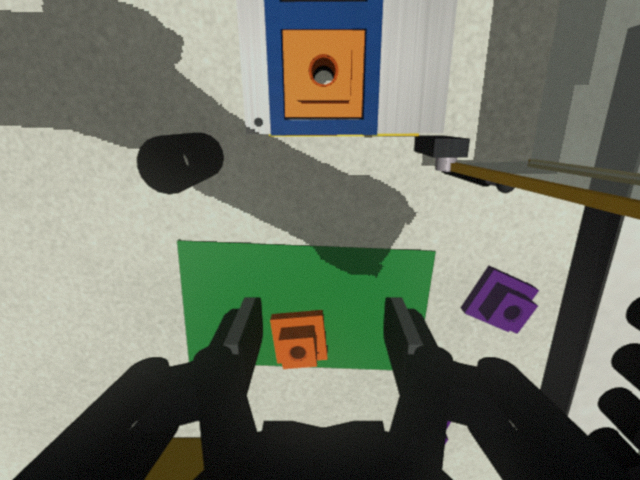

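View pics/s17.png

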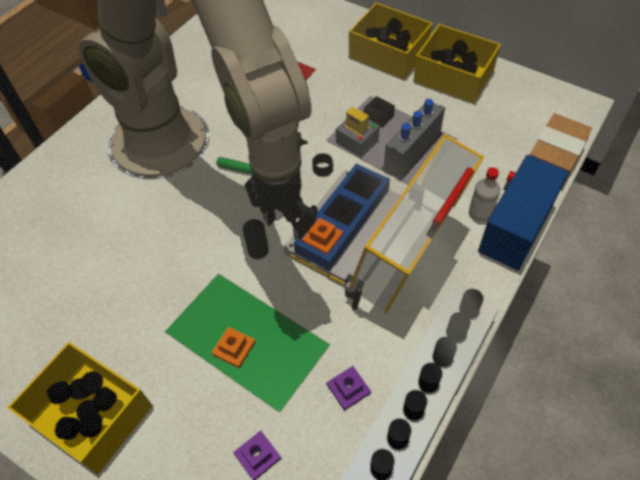

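```bash
python3 -c "
from h import *
print(p2w('w17',297.5,352,43).round(1))"
```

```text
[ 513.4 -358.6   43. ]
```

Request:
send_rows:
  commands: "-3 -0.5 2 -1;-6 -1 4 -2;-9 -1.5 6 -3;-12 -2 7 -4;-15 -2.5 7 -5.3;-17 -2.85 8 -5.3;-17 -2.85 10 -5.3;-17 -2.85 12 -5.3;-17 -2.85 13 -5.3;-17 -2.85 13 -5.3"
  gripper: 0.8

```text
time_s: 31.5
ee_pos: [512.9, -360.1, 112.0]
eef_rot: [-0.002, 0.677, 0.736, -0.0]
ft_force: [0.1, 0.5, 0.2]
width: 68.2
```

```bash
python3 -c "
from h import *
snap('wrist','w18');go(514,-360,27,94.9)"
```

```text
t=31.55 pos [ 513.5 -360.6  113.4] yaw 94.9 F [-0.5 -0.8  0. ] w 68.0 q7 0.91 => MOVE 0.04 0.07 8.64 turn -0.0
```

View pics/w18.png

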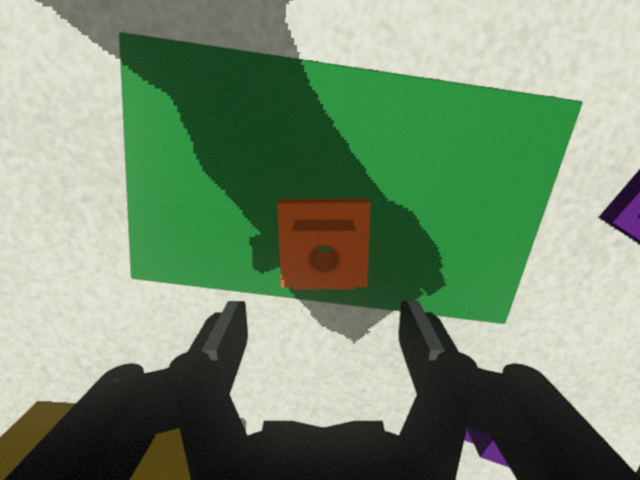

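Request:
send_rows:
  commands: "0.05 0.05 1.2 0;0.05 0.05 2.4 0;0.05 0.05 3.6 0;0.05 0.05 4.8 0;0.05 0.05 6 0;0.05 0.05 7 0;0.05 0.05 8 0;0.05 0.05 8.6 0;0.05 0.05 8.6 0;0.05 0.05 8.6 0"

```text
time_s: 32.38
ee_pos: [514.1, -360.8, 28.0]
eef_rot: [-0.0, 0.677, 0.736, -0.0]
ft_force: [0.8, -0.3, 0.1]
width: 68.4
```

Request:
send_rows:
  commands: "0 0 0 0;0 0 0 0;0 0 0 0;0 0 0 0;0 0 0 0;0 0 0 0;0 0 0 0;0 0 0 0;0 0 0 0;0 0 0 0"
  gripper: 0
  grip_force: 50

```text
time_s: 33.22
ee_pos: [514.6, -360.9, 29.2]
eef_rot: [0.001, 0.677, 0.736, 0.0]
ft_force: [-0.1, 0.2, 6.0]
width: 39.1
```

```bash
python3 -c "
from h import *
go(514,-360,27,94.9)"
```

```text
t=33.22 pos [ 514.6 -360.9   29.2] yaw 94.8 F [-0.1  0.2  6. ] w 39.1 q7 0.95 => MOVE 0.10 -0.05 0.22 turn -0.1
```

Request:
send_rows:
  commands: "0 0 -0.5 0;0 0 -1 0;0 0 -2 0;0 0 -4 0;0 0 -6 0;0 0 -9 0;0 0 -12 0;0 0 -15 0;0 0 -17 0;0 0 -17 0"

```text
time_s: 34.05
ee_pos: [515.7, -362.0, 203.6]
eef_rot: [0.003, 0.677, 0.736, 0.001]
ft_force: [0.4, -0.2, -2.3]
width: 39.0
```

```bash
python3 -c "
from h import *
go(545,18,190,89.5)"
```

```text
t=34.05 pos [ 515.7 -362.   203.6] yaw 94.8 F [ 0.4 -0.2 -2.3] w 39.0 q7 0.86 => MOVE 37.63 6.10 1.25 turn 5.3
```

Request:
send_rows:
  commands: "3 0.5 0 0.5;7 1 0 1;11 1.8 0 1.5;15 2.5 0 2;19 3 0 2.7;23 3.7 0 3.4;27 4.4 0.5 4;31 5 1 4.7;35 5.7 1.2 5.3;37.6 6.1 1.2 5.3"

```text
time_s: 34.88
ee_pos: [542.7, 23.7, 185.6]
eef_rot: [-0.001, 0.709, 0.705, -0.0]
ft_force: [0.9, -0.2, -1.9]
width: 39.1
```

Request:
send_rows:
  commands: "0 0 0 0;0 0 0 0;0 0 0 0;0 0 0 0;0 0 0 0;0 0 0 0;0 0 0 0;0 0 0 0;0 0 0 0;0 0 0 0"

```text
time_s: 35.72
ee_pos: [543.4, 18.9, 186.4]
eef_rot: [0.0, 0.71, 0.704, 0.0]
ft_force: [0.1, 0.3, -1.8]
width: 38.8
```

```bash
python3 -c "
from h import *
go(545,96.5,125,89.5);snap('wrist','w19')
im=cv2.imread('pics/w19.png')[40:240,220:420];cv2.imwrite('pics/c5.png',cv2.resize(np.clip(im*1.5,0,255).astype('uint8'),None,fx=3,fy=3,interpolation=cv2.INTER_CUBIC))"
```

```text
t=35.72 pos [543.4  18.9 186.4] yaw 89.5 F [ 0.1  0.3 -1.8] w 38.8 q7 0.18 => MOVE 7.76 0.09 6.14 turn 0.0
```

View pics/w19.png

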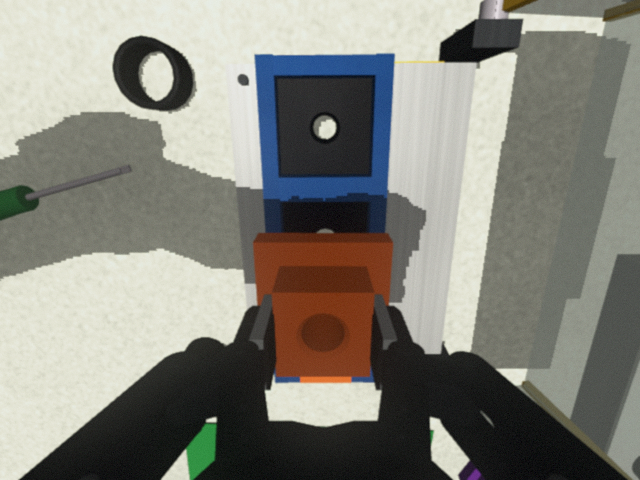

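View pics/c5.png

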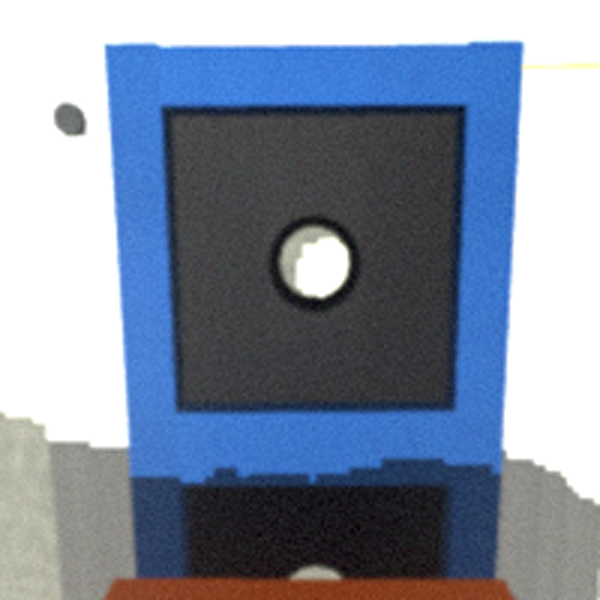

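```bash
python3 -c "
from h import *
crop('w19',240,225,410,395,4,'c6')
o=(220,40)
quad('w19',[(163,106),(466,105),(454,410),(177,411)],70,o,3)
print(p2w('w19',220+315/3,40+263/3,60).round(1))
"
```

```text
c [545.6  97.6]
  edge 66.4 ang -0.3 [512.5 131.1]
  edge 66.6 ang -90.1 [578.9 130.7]
  edge 66.5 ang 179.7 [578.7  64.1]
  edge 66.6 ang 89.8 [512.2  64.5]
[545.6  97.8  60. ]
```

View pics/c6.png

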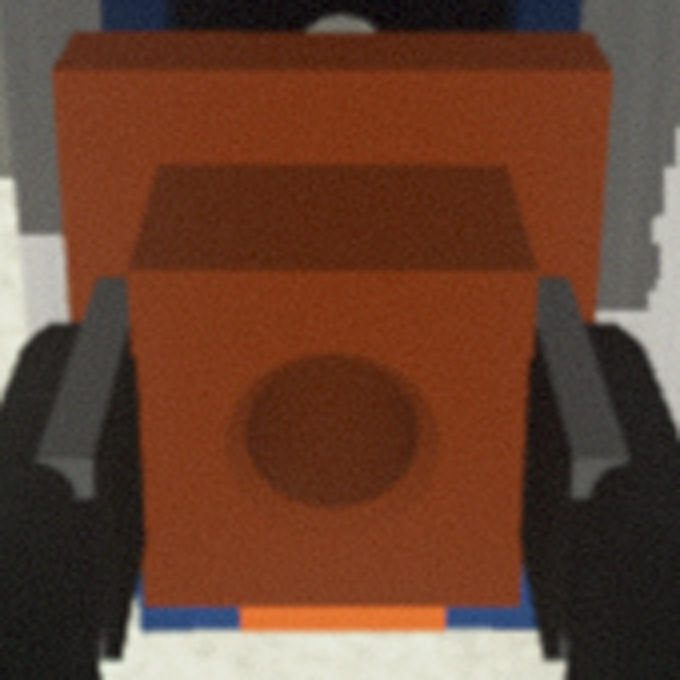

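```bash
python3 -c "
from h import *
z=186.4-26.2
o=(240,225)
print(p2w('w19',240+332/4,225+69/4,z+14).round(1))
quad('w19',[(130,270),(536,270),(522,605),(143,605)],z+40,o,4)
# reference cover A (offset 24.6, tcp 543.2,-150.5,176.5)
print(p2w('w15',240+332/4,225+84/4,176.5-24.6+14).round(1))
quad('w15',[(130,287),(540,287),(522,626),(143,626)],176.5-24.6+40,o,4)
go(545.4,96.5,125,89.5)
"
```

```text
[543.7  51.2 174.2]
c [543.5  19.8]
  edge 39.4 ang -0.5 [524.   39.9]
  edge 39.8 ang -89.9 [563.4  39.5]
  edge 40.3 ang 179.5 [ 5.635e+02 -3.000e-01]
  edge 39.8 ang 88.8 [5.232e+02 1.000e-01]
[ 543.5 -118.7  165.9]
c [ 543.2 -150. ]
  edge 39.4 ang -0.9 [ 523.9 -129.7]
  edge 40.1 ang -90.8 [ 563.3 -130.3]
  edge 40.0 ang 179.1 [ 562.8 -170.4]
  edge 40.1 ang 88.4 [ 522.8 -169.8]
t=35.77 pos [543.4  19.  186.3] yaw 89.5 F [-0.2  0.5 -1.3] w 39.1 q7 0.18 => MOVE 7.75 0.14 6.13 turn 0.0
```

Request:
send_rows:
  commands: "2 0.1 0 0;4 0.14 0 0;6 0.14 0 0;7 0.14 1 0;7.75 0.14 2 0;7.75 0.14 3.5 0;7.75 0.14 5 0;7.75 0.14 6.1 0;7.75 0.14 6.1 0;7.75 0.14 6.1 0"

```text
time_s: 36.6
ee_pos: [545.0, 95.7, 124.5]
eef_rot: [-0.0, 0.71, 0.704, -0.001]
ft_force: [1.1, -0.4, -0.9]
width: 39.4
```

```bash
python3 -c "
from h import *
snap('wrist','w20');go(545.3,96.6,86.2,89.5)"
```

```text
t=36.65 pos [545.5  95.9 125.2] yaw 89.5 F [-0.9  0.2 -0.5] w 39.2 q7 0.10 => MOVE 0.08 -0.02 3.90 turn -0.0
```

View pics/w20.png

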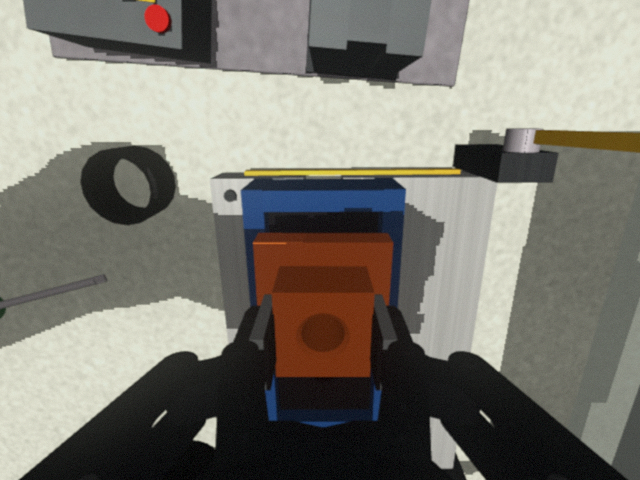

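Request:
send_rows:
  commands: "0.05 0 0.5 0;0.05 0 1 0;0.05 0 1.5 0;0.05 0 2 0;0.05 0 2.4 0;0.05 0 2.6 0;0.05 0 2.8 0;0.05 0 3.1 0;0.05 0 3.3 0;0.05 0 3.4 0"

```text
time_s: 37.48
ee_pos: [545.4, 97.1, 91.1]
eef_rot: [-0.0, 0.71, 0.704, -0.0]
ft_force: [-0.0, 0.5, -1.7]
width: 39.0
```

Request:
send_rows:
  commands: "0 0 0.1 0;0 0 0.2 0;0 0 0.3 0;0 0 0.4 0;0 0 0.5 0;0 0 0.55 0;0 0 0.55 0;0 0 0.55 0;0 0 0.55 0;0 0 0.55 0"

```text
time_s: 38.32
ee_pos: [545.5, 97.1, 86.2]
eef_rot: [0.0, 0.71, 0.704, 0.0]
ft_force: [-0.7, 0.1, 6.6]
width: 39.1
```

```bash
python3 -c "
from h import *
go(545.3,96.6,86.2,89.5)"
```

```text
t=38.32 pos [545.5  97.1  86.2] yaw 89.5 F [-0.7  0.1  6.6] w 39.1 q7 0.13 => MOVE -0.05 -0.02 -0.00 turn 0.0
```

Request:
send_rows:
  commands: "0 0 0.05 0;0 0 0.05 0;0 0 0.05 0;0 0 0.05 0;0 0 0.05 0;0 0 0 0;0 0 -0.5 0;0 0 -3 0;0 0 -6 0;0 0 -9 0"
  gripper: 0.65

```text
time_s: 39.15
ee_pos: [544.9, 96.8, 176.8]
eef_rot: [-0.0, 0.71, 0.704, -0.001]
ft_force: [1.3, -0.5, 0.3]
width: 55.7
```

```bash
python3 -c "
from h import *
go(500,297,260,150)"
```

```text
t=39.15 pos [544.9  96.8 176.8] yaw 89.5 F [ 1.3 -0.5  0.3] w 55.7 q7 0.06 => MOVE 19.98 -4.68 -8.33 turn -60.5
```

Request:
send_rows:
  commands: "2 0.5 -2 0;5 1.5 -4 0;8 2.5 -6 0;11 2.8 -6 0;12 2.8 -6 0;12 2.8 -6 0;12 2.8 -6 0;12 2.8 -6 0;12 2.8 -6 0;12 2.8 -6 0"

```text
time_s: 39.98
ee_pos: [574.4, 215.2, 235.8]
eef_rot: [0.0, 0.711, 0.703, -0.0]
ft_force: [0.3, -0.7, 0.6]
width: 55.7
```

```bash
python3 -c "
from h import *
go(573,215,235,90);snap('wrist','w21')"
```

```text
t=39.98 pos [574.4 215.2 235.8] yaw 89.4 F [ 0.3 -0.7  0.6] w 55.7 q7 -0.16 => MOVE -0.02 -0.14 0.08 turn -0.6
```

View pics/w21.png

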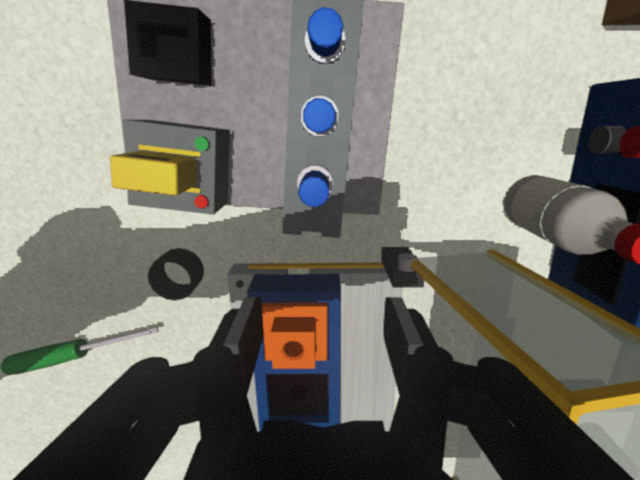

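```bash
python3 -c "
from h import *
crop('w21',280,0,370,230,3.4,'c7')"
```

```text
(no output)
```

View pics/c7.png

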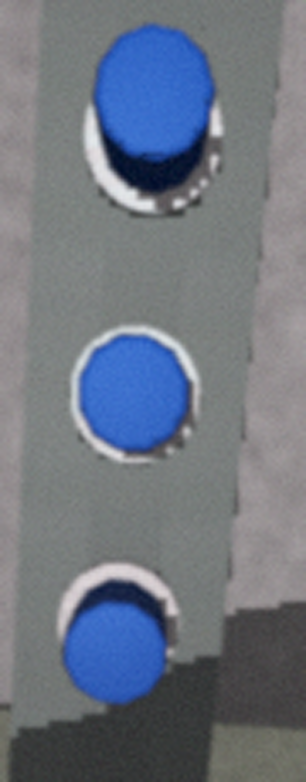

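```bash
python3 -c "
from h import *
for u,v in [(115,652),(134,392),(155,91)]: print(p2w('w21',280+u/3.4,v/3.4,133).round(1))
# cover hole centers (top z=100)
for u,v in [(293,349)]: print(p2w('w21',u,v,100).round(1))
go(568.5,246,135,89)
"
```

```text
[568.6 252.4 133. ]
[573.1 302.1 133. ]
[577.4 351.8 133. ]
[545.7  99.1 100. ]
t=40.03 pos [574.5 215.5 235.9] yaw 89.4 F [0.7 0.3 0.9] w 55.4 q7 -0.16 => MOVE 3.05 -0.63 10.08 turn 0.4
```

```bash
python3 -c "
from h import *
go(568.6,252,155,90)
"
```

```text
t=40.03 pos [574.5 215.5 235.9] yaw 89.4 F [0.7 0.3 0.9] w 55.4 q7 -0.16 => MOVE 3.65 -0.62 8.08 turn -0.6
```

Request:
send_rows:
  commands: "1 -0.2 0.5 0;2 -0.4 1 0;3 -0.6 2 0;3.7 -0.6 4 0;3.7 -0.6 6 0;3.7 -0.6 8 0;3.7 -0.6 8 0;3.7 -0.6 8 0;3.7 -0.6 8 0;3.7 -0.6 8 0"
  gripper: 0.55

```text
time_s: 40.87
ee_pos: [569.3, 254.3, 156.8]
eef_rot: [0.0, 0.71, 0.704, 0.001]
ft_force: [0.0, -0.2, 0.1]
width: 46.9
```

```bash
python3 -c "
from h import *
snap('wrist','w22');go(568.6,252,107,90)
"
```

```text
t=40.92 pos [569.3 254.3 156.9] yaw 89.5 F [ 1.2  0.5 -0.6] w 47.0 q7 -0.16 => MOVE -0.23 -0.07 4.99 turn -0.5
```

View pics/w22.png

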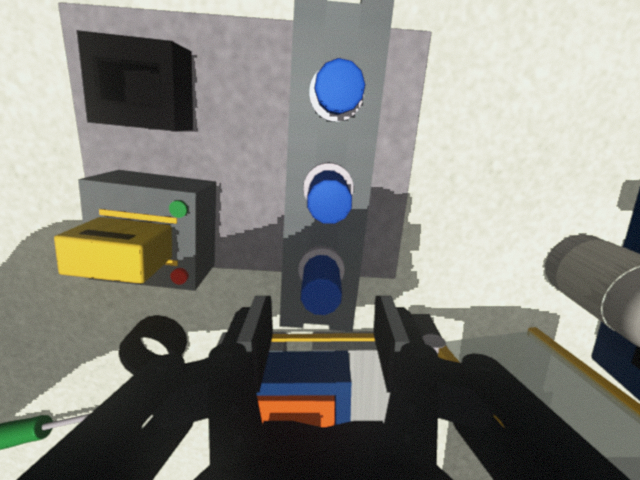

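```bash
python3 -c "
from h import *
crop('w22',280,150,380,330,4,'c8')
print(p2w('w22',321,292,133))
print(p2w('w22',330,203,133))
"
```

```text
[568.35091662 255.5849471  133.        ]
[572.98154125 301.8178722  133.        ]
```

View pics/c8.png

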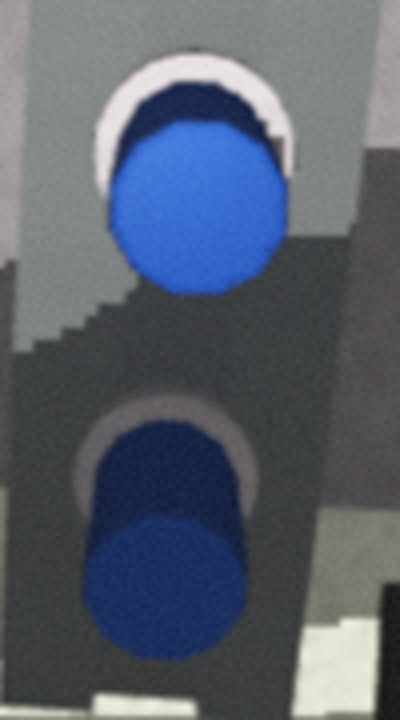

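```bash
python3 -c "
from h import *
print(p2w('w22',321.2,296.8,133))
print(p2w('w22',329.5,201.8,133))
go(568.6,252.4,107,90)
"
```

```text
[568.42743727 252.84284678 133.        ]
[572.74936042 302.38994008 133.        ]
t=40.92 pos [569.3 254.3 156.9] yaw 89.5 F [ 1.2  0.5 -0.6] w 47.0 q7 -0.16 => MOVE -0.19 -0.07 4.99 turn -0.5
```

Consistent (568.5, 252.6). Descend and grip.

Request:
send_rows:
  commands: "-0.19 -0.07 0.5 0;-0.19 -0.07 1 0;-0.19 -0.07 1.7 0;-0.19 -0.07 2.4 0;-0.19 -0.07 3.1 0;-0.19 -0.07 3.8 0;-0.19 -0.07 4.4 0;-0.19 -0.07 4.9 0;-0.19 -0.07 4.9 0;-0.19 -0.07 4.9 0"

```text
time_s: 41.75
ee_pos: [567.9, 251.9, 106.5]
eef_rot: [-0.0, 0.71, 0.704, -0.0]
ft_force: [-0.4, -0.2, 0.2]
width: 47.0
```

Request:
send_rows:
  commands: "0 0 0 0;0 0 0 0;0 0 0 0;0 0 0 0;0 0 0 0;0 0 0 0;0 0 0 0;0 0 0 0;0 0 0 0;0 0 0 0"
  gripper: 0
  grip_force: 70

```text
time_s: 42.58
ee_pos: [568.3, 252.1, 107.4]
eef_rot: [0.0, 0.71, 0.704, 0.0]
ft_force: [-0.6, 0.2, 5.8]
width: 20.2
```

```bash
python3 -c "
from h import *
go(568.6,252.4,107,90)
"
```

```text
t=42.58 pos [568.3 252.1 107.4] yaw 89.5 F [-0.6  0.2  5.8] w 20.2 q7 -0.13 => MOVE 0.03 0.03 0.04 turn -0.5
```

Request:
send_rows:
  commands: "0 0 -0.5 0;0 0 -1.5 0;0 0 -3 0;0 0 -5 0;0 0 -7 0;0 0 -9 0;0 0 -11 0;0 0 -13 0;0 0 -13.5 0;0 0 -13.5 0"

```text
time_s: 43.42
ee_pos: [568.6, 252.3, 243.7]
eef_rot: [0.0, 0.71, 0.704, 0.002]
ft_force: [1.1, 0.1, -1.9]
width: 20.3
```

```bash
python3 -c "
from h import *
snap('wrist','w23');go(545.5,97.3,235,89.5)
"
```

```text
t=43.47 pos [567.9 252.2 242.3] yaw 89.5 F [-0.2 -0.7 -1.8] w 20.2 q7 -0.22 => MOVE -15.50 -2.12 0.72 turn 0.0
```

View pics/w23.png

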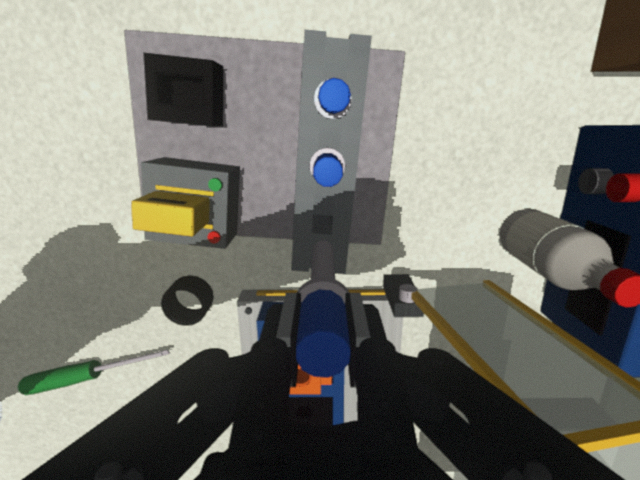

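Request:
send_rows:
  commands: "-1 -0.2 0 0;-3 -0.5 0 0;-6 -0.8 0 0;-9 -1.2 0 0;-12 -1.6 0 0;-14 -2 0 0;-15 -2.1 0 0;-15.5 -2.1 0.5 0;-15.5 -2.1 0.7 0;-15.5 -2.1 0.7 0"

```text
time_s: 44.3
ee_pos: [545.5, 98.2, 233.7]
eef_rot: [-0.0, 0.71, 0.705, -0.001]
ft_force: [-0.0, 0.4, -1.0]
width: 20.6
```

```bash
python3 -c "
from h import *
snap('wrist','w24');snap('scene','s24');go(545.5,97.3,200,89.5)
crop('w24',220,180,420,380,3,'c9')
crop('s24',290,100,430,240,4.2,'c10')
"
```

```text
t=44.40 pos [545.8  98.7 234.2] yaw 89.6 F [ 1.1  0.  -1.6] w 20.0 q7 0.01 => MOVE -0.14 -0.02 3.42 turn 0.1
```

View pics/c9.png

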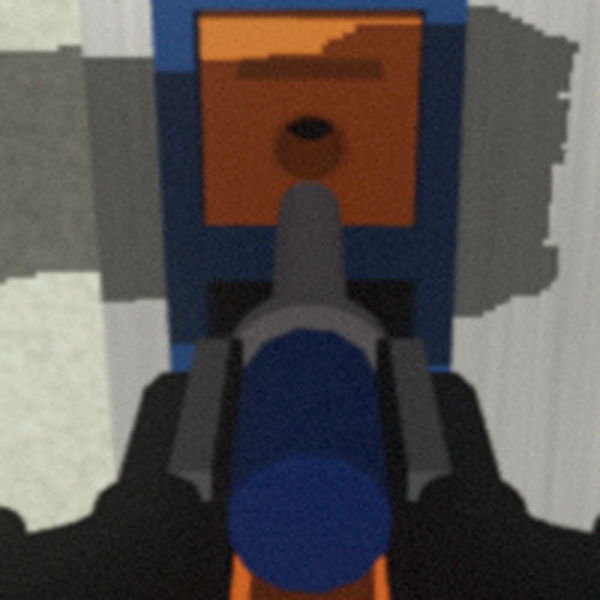

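View pics/c10.png

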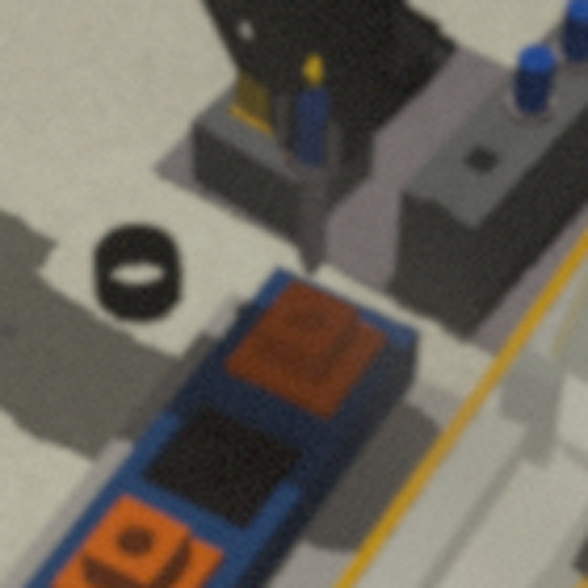

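```bash
python3 -c "
from h import *
print('hole',p2w('w24',220+309/3,180+149/3,100).round(1))
print('tip',p2w('w24',220+309/3,180+191/3,135.8).round(1))
print('head',p2w('w24',220+309/3,180+524/3,234.2-14.4+40).round(1))
quad('w24',[(196,12),(425,12),(414,226),(204,226)],74,(220,180),3)
"
```

```text
hole [545.5  98.3 100. ]
tip [545.5  99.1 135.8]
head [545.6  99.5 259.8]
c [545.7  98.2]
  edge 64.9 ang -0.4 [513.7 131. ]
  edge 65.2 ang -91.2 [578.6 130.6]
  edge 63.8 ang 179.6 [577.2  65.4]
  edge 65.2 ang 89.7 [513.4  65.8]
```

Request:
send_rows:
  commands: "-0.1 0 0 0;-0.1 0 0.8 0;-0.1 0 1.6 0;-0.1 0 2.4 0;-0.1 0 3 0;-0.1 0 3.4 0;-0.1 0 3.8 0;-0.1 0 4.2 0;-0.1 0 4.6 0;-0.1 0 5 0"

```text
time_s: 45.23
ee_pos: [545.8, 96.2, 184.6]
eef_rot: [0.0, 0.71, 0.704, 0.0]
ft_force: [0.4, -0.4, -1.0]
width: 20.8
```

```bash
python3 -c "
from h import *
snap('wrist','w25');go(545.5,97.8,114.4,89.5)
crop('w25',220,180,420,380,3,'c11')
"
```

```text
t=45.28 pos [545.5  96.2 183.9] yaw 89.5 F [-0.2 -0.2 -1.7] w 20.4 q7 0.06 => MOVE 0.17 0.00 6.95 turn 0.0
```

View pics/c11.png

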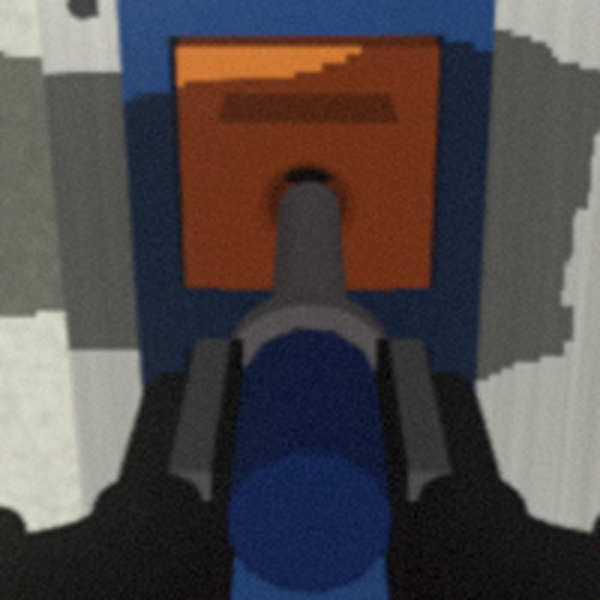

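Request:
send_rows:
  commands: "0.14 0 0.2 0;0.14 0 0.8 0;0.14 0 1.4 0;0.14 0 2 0;0.14 0 2.6 0;0.14 0 3.2 0;0.14 0 3.8 0;0.14 0 4.4 0;0.14 0 5 0;0.14 0 5.5 0"

```text
time_s: 46.12
ee_pos: [545.7, 97.6, 129.1]
eef_rot: [-0.0, 0.71, 0.704, -0.0]
ft_force: [-0.3, 0.2, -1.8]
width: 20.5
```

```bash
python3 -c "
from h import *
go(545.5,97.8,114.4,89.5)
"
```

```text
t=46.12 pos [545.7  97.6 129.1] yaw 89.5 F [-0.3  0.2 -1.8] w 20.5 q7 0.11 => MOVE 0.02 -0.02 1.47 turn 0.0
```

Request:
send_rows:
  commands: "0 0 0.3 0;0 0 0.6 0;0 0 0.9 0;0 0 1.1 0;0 0 1.3 0;0 0 1.4 0;0 0 1.5 0;0 0 1.55 0;0 0 1.55 0;0 0 1.55 0"

```text
time_s: 46.95
ee_pos: [545.8, 97.6, 114.5]
eef_rot: [0.0, 0.71, 0.704, 0.0]
ft_force: [0.3, 0.5, -0.8]
width: 20.4
```

```bash
python3 -c "
from h import *
go(545.5,97.8,114.4,89.5)
"
```

```text
t=46.95 pos [545.8  97.6 114.5] yaw 89.5 F [ 0.3  0.5 -0.8] w 20.4 q7 0.12 => MOVE 0.02 -0.03 0.01 turn 0.0
```

Request:
send_rows:
  commands: "0 0 0.1 0;0 0 0.2 0;0 0 0.3 0;0 0 0.3 0;0 0 0.3 0;0 0 0.3 0;0 0 0.3 0;0 0 0.3 0;0 0 0.3 0;0 0 0.3 0"

```text
time_s: 47.78
ee_pos: [545.9, 97.6, 114.2]
eef_rot: [-0.0, 0.71, 0.704, 0.001]
ft_force: [-8.4, -0.9, 36.1]
width: 20.5
```

```bash
python3 -c "
from h import *
go(545.5,97.8,114.4,89.5);snap('wrist','w26');crop('w26',220,180,420,380,3,'c12')
"
```

```text
t=47.78 pos [545.9  97.6 114.2] yaw 89.5 F [-8.4 -0.9 36.1] w 20.5 q7 0.12 => MOVE 0.02 -0.04 -0.02 turn 0.0
```

View pics/c12.png

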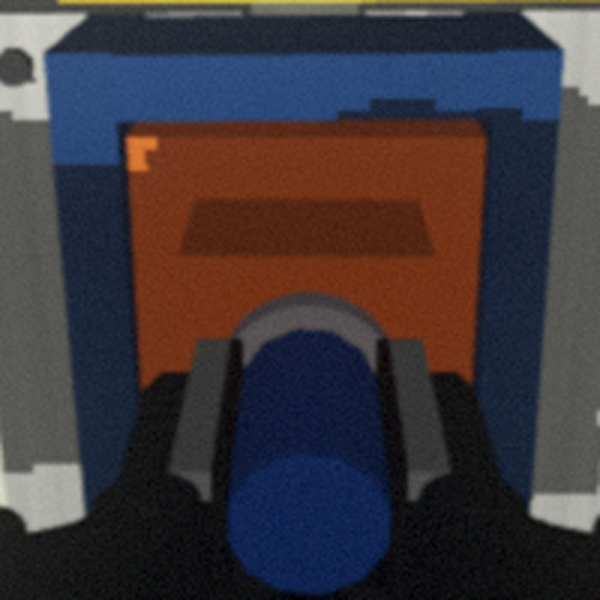

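Collar seated at the right height with firm resistance. Release and go for the next pin.

Request:
send_rows:
  commands: "0 0 -0.2 0;0 0 -0.2 0;0 0 -0.2 0;0 0 -0.2 0;0 0 -0.2 0;0 0 -0.2 0;0 0 -1 0;0 0 -3 0;0 0 -6 0;0 0 -9 0"
  gripper: 0.55

```text
time_s: 48.67
ee_pos: [545.2, 97.2, 202.2]
eef_rot: [-0.0, 0.71, 0.704, -0.001]
ft_force: [0.1, 0.4, -0.2]
width: 47.1
```

```bash
python3 -c "
from h import *
go(572.9,302.2,170,89.5);snap('wrist','w27')
"
```

```text
t=48.67 pos [545.2  97.2 202.2] yaw 89.5 F [ 0.1  0.4 -0.2] w 47.1 q7 0.04 => MOVE 20.53 2.60 3.19 turn 0.0
```

View pics/w27.png

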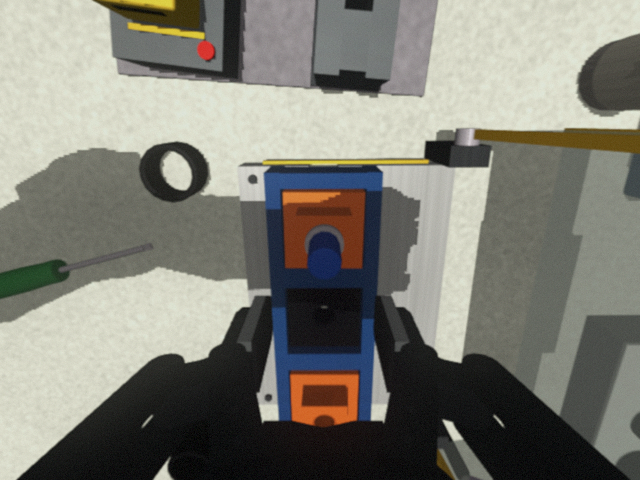

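Request:
send_rows:
  commands: "3 0.4 0 0;6 0.8 0 0;9 1.2 0 0;12 1.6 0 0;15 2 0 0;18 2.3 0 0;20.5 2.6 0 0;20.5 2.6 1.5 0;20.5 2.6 3 0;20.5 2.6 4 0"

```text
time_s: 49.55
ee_pos: [572.8, 302.9, 160.3]
eef_rot: [-0.0, 0.71, 0.705, -0.0]
ft_force: [-0.0, -0.4, -0.0]
width: 47.0
```

Request:
send_rows:
  commands: "0 0 0 0;0 0 0 0;0 0 0 0;0 0 0 0;0 0 0 0;0 0 0 0;0 0 0 0;0 0 0 0;0 0 0 0;0 0 0 0"

```text
time_s: 50.38
ee_pos: [573.4, 302.4, 161.4]
eef_rot: [0.0, 0.71, 0.704, 0.0]
ft_force: [0.5, -0.2, -0.2]
width: 46.9
```

```bash
python3 -c "
from h import *
go(572.9,302.2,107,89.5);snap('wrist','w28');crop('w28',250,150,400,350,3,'c13')
"
```

```text
t=50.38 pos [573.4 302.4 161.4] yaw 89.5 F [ 0.5 -0.2 -0.2] w 46.9 q7 -0.22 => MOVE -0.02 -0.05 5.44 turn 0.0
```

View pics/c13.png

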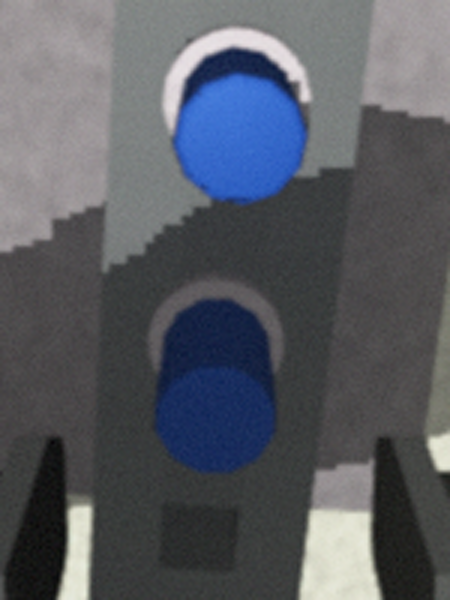

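Request:
send_rows:
  commands: "0 -0.05 0.5 0;0 -0.05 1 0;0 -0.05 1.8 0;0 -0.05 2.6 0;0 -0.05 3.4 0;0 -0.05 4.2 0;0 -0.05 4.8 0;0 -0.05 5.4 0;0 -0.05 5.4 0;0 -0.05 5.4 0"

```text
time_s: 51.27
ee_pos: [572.8, 302.2, 107.0]
eef_rot: [-0.0, 0.71, 0.704, -0.0]
ft_force: [-0.2, -0.1, 0.6]
width: 46.9
```

Request:
send_rows:
  commands: "0 0 0 0;0 0 0 0;0 0 0 0;0 0 0 0;0 0 0 0;0 0 0 0;0 0 0 0;0 0 0 0;0 0 0 0;0 0 0 0"
  gripper: 0
  grip_force: 70

```text
time_s: 52.1
ee_pos: [573.2, 302.5, 108.0]
eef_rot: [0.0, 0.71, 0.704, 0.0]
ft_force: [-0.7, -0.7, 6.5]
width: 20.3
```

Request:
send_rows:
  commands: "0 0 -0.5 0;0 0 -1.5 0;0 0 -3 0;0 0 -5 0;0 0 -7 0;0 0 -9 0;0 0 -11 0;0 0 -13 0;0 0 -14.5 0;0 0 -14.5 0"

```text
time_s: 52.93
ee_pos: [574.2, 302.7, 256.2]
eef_rot: [0.001, 0.71, 0.704, 0.003]
ft_force: [1.3, 0.1, -1.2]
width: 20.4
```

```bash
python3 -c "
from h import *
print(p2w('w28',250+215/3,150+420/3,133));snap('wrist','w29');
go(545,-71.5,245,89.5)
"
```

```text
[572.78173256 302.42550454 133.        ]
t=52.98 pos [573.5 302.6 254.3] yaw 89.5 F [ 0.8  0.9 -1.3] w 20.4 q7 -0.28 => MOVE -37.43 -2.54 0.85 turn 0.0
```

View pics/w29.png

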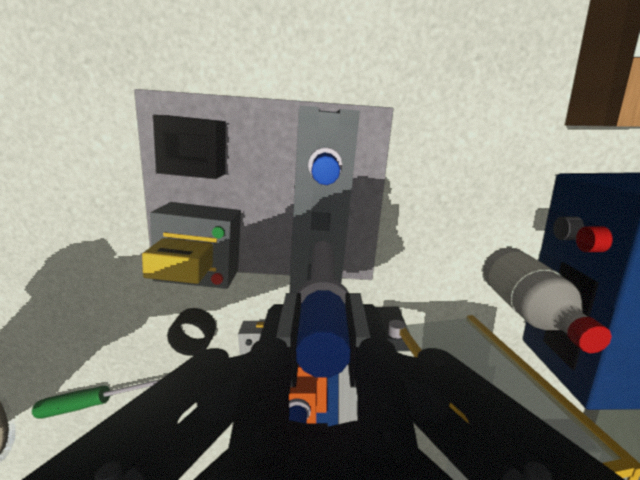

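Request:
send_rows:
  commands: "-1 0 -1 0;-4 -0.2 -2 0;-8 -0.5 -2 0;-12 -0.8 -2 0;-16 -1.1 -2 0;-20 -1.4 -2 0;-24 -1.7 -2 0;-28 -2 -2 0;-32 -2.3 -1 0;-36 -2.5 0 0"

```text
time_s: 53.82
ee_pos: [543.7, -59.8, 252.2]
eef_rot: [-0.0, 0.71, 0.704, -0.0]
ft_force: [0.7, -0.2, -1.6]
width: 19.9
```

Request:
send_rows:
  commands: "-1.4 0 0.5 0;-1.4 0 0.8 0;-1.4 0 0.8 0;-1.4 0 0.8 0;-1.4 0 0.8 0;-1.4 0 0.8 0;-1.4 0 0.8 0;-1.4 0 0.8 0;-1.4 0 0.8 0;-1.4 0 0.8 0"

```text
time_s: 54.65
ee_pos: [544.9, -71.1, 244.4]
eef_rot: [0.0, 0.71, 0.704, 0.0]
ft_force: [-0.7, -0.2, -1.6]
width: 20.3
```

```bash
python3 -c "
from h import *
go(545,-71.5,200,89.5)
snap('wrist','w30');crop('w30',220,180,420,380,3,'c14')
"
```

```text
t=54.65 pos [544.9 -71.1 244.4] yaw 89.6 F [-0.7 -0.2 -1.6] w 20.3 q7 0.33 => MOVE -0.04 0.01 4.44 turn 0.1
```

View pics/c14.png

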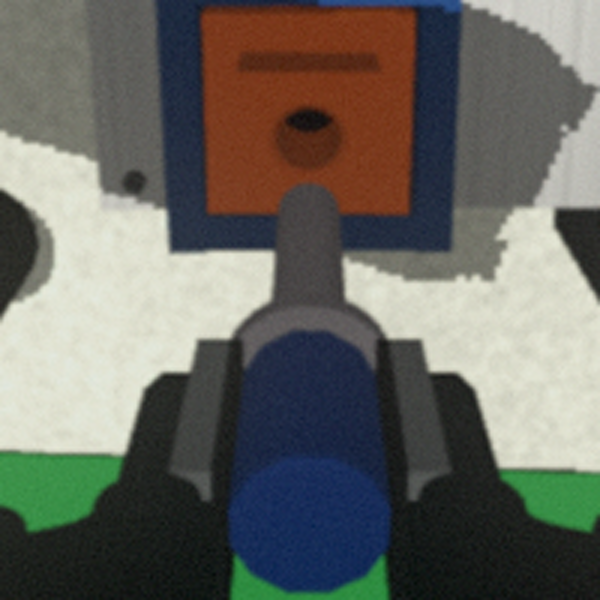

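```bash
python3 -c "
from h import *
print('hole',p2w('w30',220+309/3,180+139/3,100).round(1))
print('tip',p2w('w30',220+309/3,180+192/3,244.4-99).round(1))
print('head',p2w('w30',220+309/3,180+524/3,244.4-15+40).round(1))
quad('w30',[(200,9),(417,9),(411,215),(206,215)],74,(220,180),3)
"
```

```text
hole [545.1 -71.5 100. ]
tip [545.1 -70.9 145.4]
head [544.9 -70.7 269.4]
c [545.  -71.9]
  edge 63.7 ang -0.4 [513.4 -39.3]
  edge 64.7 ang -90.1 [577.1 -39.8]
  edge 64.3 ang 179.6 [ 576.9 -104.5]
  edge 64.7 ang 89.3 [ 512.6 -104. ]
```

Request:
send_rows:
  commands: "-0.07 0 0.5 0;-0.07 0 1.3 0;-0.07 0 2.1 0;-0.07 0 2.9 0;-0.07 0 3.6 0;-0.07 0 4.2 0;-0.07 0 4.7 0;-0.07 0 5.1 0;-0.07 0 5.5 0;-0.07 0 6 0"

```text
time_s: 55.53
ee_pos: [545.0, -72.2, 184.2]
eef_rot: [0.0, 0.71, 0.704, 0.0]
ft_force: [0.0, 0.5, -1.2]
width: 20.3
```

```bash
python3 -c "
from h import *
go(545,-71.9,115,89.5)
snap('wrist','w31');crop('w31',220,180,420,380,3,'c15')
"
```

```text
t=55.53 pos [545.  -72.2 184.2] yaw 89.5 F [ 0.   0.5 -1.2] w 20.3 q7 0.39 => MOVE 0.03 -0.01 6.92 turn 0.0
```

View pics/c15.png

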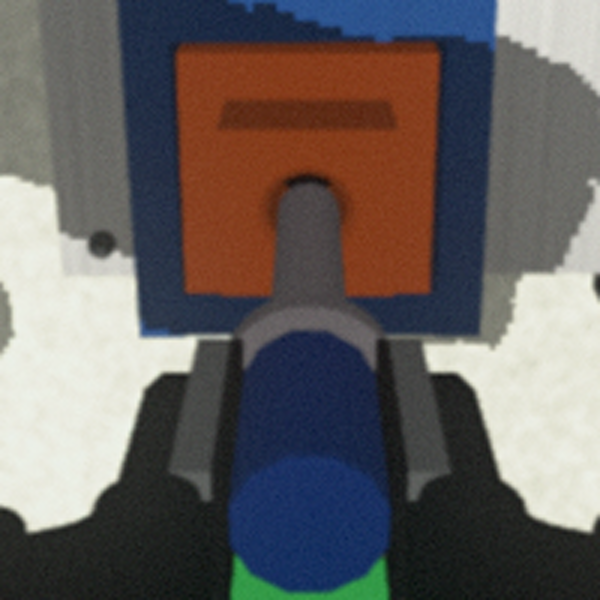

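Tip is in the hole; go on down.

Request:
send_rows:
  commands: "0.02 0 0.3 0;0.02 0 0.9 0;0.02 0 1.5 0;0.02 0 2.1 0;0.02 0 2.7 0;0.02 0 3.3 0;0.02 0 3.9 0;0.02 0 4.5 0;0.02 0 5 0;0.02 0 5.5 0"

```text
time_s: 56.42
ee_pos: [544.8, -71.9, 128.8]
eef_rot: [-0.0, 0.71, 0.704, -0.0]
ft_force: [-0.9, -0.2, -1.7]
width: 20.5
```

Request:
send_rows:
  commands: "0 0 0.3 0;0 0 0.6 0;0 0 0.9 0;0 0 1.1 0;0 0 1.3 0;0 0 1.45 0;0 0 1.6 0;0 0 1.6 0;0 0 1.6 0;0 0 1.6 0"

```text
time_s: 57.25
ee_pos: [544.9, -71.9, 114.8]
eef_rot: [0.0, 0.71, 0.704, 0.001]
ft_force: [-4.8, 1.1, 19.8]
width: 20.4
```

```bash
python3 -c "
from h import *
go(545,-71.9,115,89.5)"
```

```text
t=57.25 pos [544.9 -71.9 114.8] yaw 89.5 F [-4.8  1.1 19.8] w 20.4 q7 0.46 => MOVE 0.00 0.01 -0.02 turn 0.0
```

Request:
send_rows:
  commands: "0 0 0.1 0;0 0 0.1 0;0 0 0.1 0;0 0 0 0;0 0 0 0;0 0 0 0;0 0 0 0;0 0 0 0;0 0 0 0;0 0 0 0"

```text
time_s: 58.08
ee_pos: [544.9, -71.9, 114.8]
eef_rot: [0.0, 0.71, 0.704, 0.001]
ft_force: [-4.9, 0.6, 18.5]
width: 20.6
```

Request:
send_rows:
  commands: "0 0 0 0;0 0 0 0;0 0 0 0;0 0 0 0;0 0 0 0;0 0 0 0;0 0 -1 0;0 0 -3 0;0 0 -6 0;0 0 -9 0"
  gripper: 0.55

```text
time_s: 58.92
ee_pos: [544.2, -72.1, 204.5]
eef_rot: [-0.001, 0.71, 0.704, -0.001]
ft_force: [1.0, 0.3, -0.0]
width: 47.0
```

Request:
send_rows:
  commands: "-3 -1 -3 0;-6 -2 -6 0;-9 -3 -9 0;-12 -4 -10 0;-15 -4 -10 0;-15 -4 -10 0;-15 -4 -10 0;-15 -4 -10 0;-15 -4 -10 0;-15 -4 -10 0"

```text
time_s: 59.75
ee_pos: [503.8, -220.2, 303.0]
eef_rot: [-0.0, 0.709, 0.705, -0.0]
ft_force: [0.7, 0.6, -0.4]
width: 47.1
```

```bash
python3 -c "
from h import *
go(545,-71.9,115,89.5)
snap('wrist','w32');snap('scene','s32');snap('top','t32')
crop('s32',260,80,480,290,3.6,'c16')"
```

```text
t=59.75 pos [ 503.8 -220.2  303. ] yaw 89.6 F [ 0.7  0.6 -0.4] w 47.1 q7 0.57 => MOVE 14.84 4.04 18.80 turn 0.1
```

View pics/s32.png

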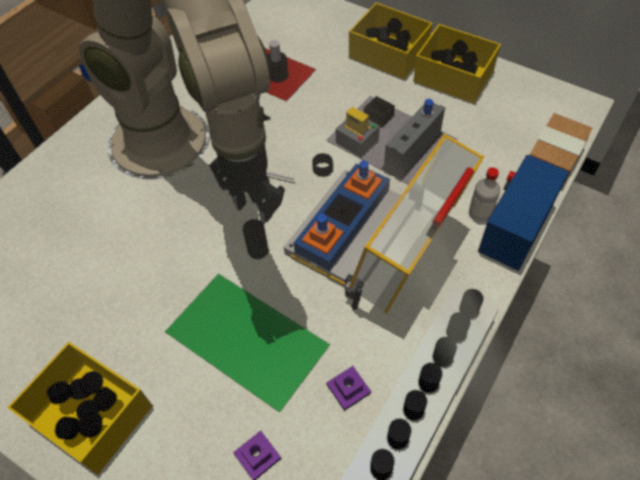

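View pics/c16.png

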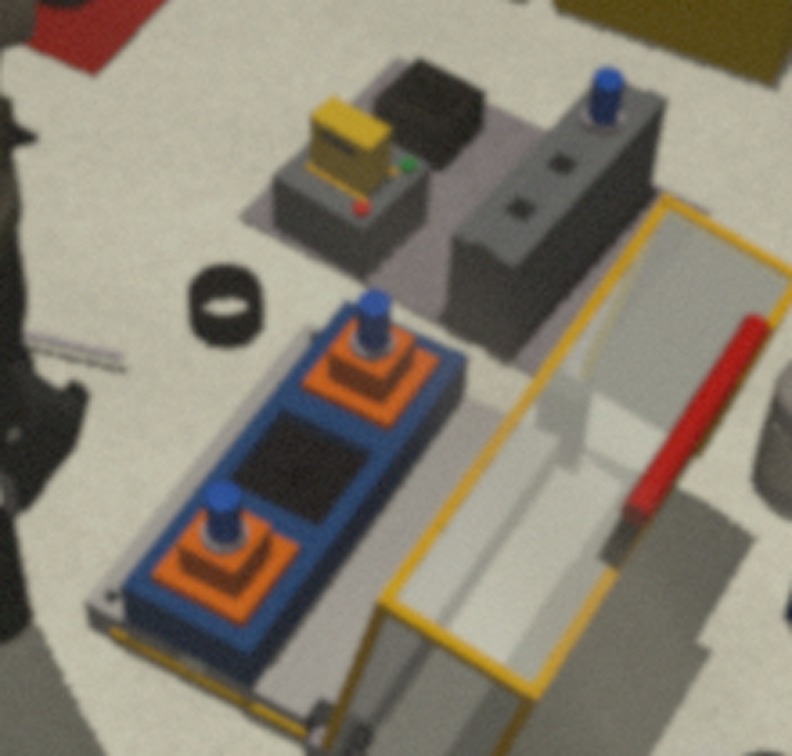

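View pics/w32.png

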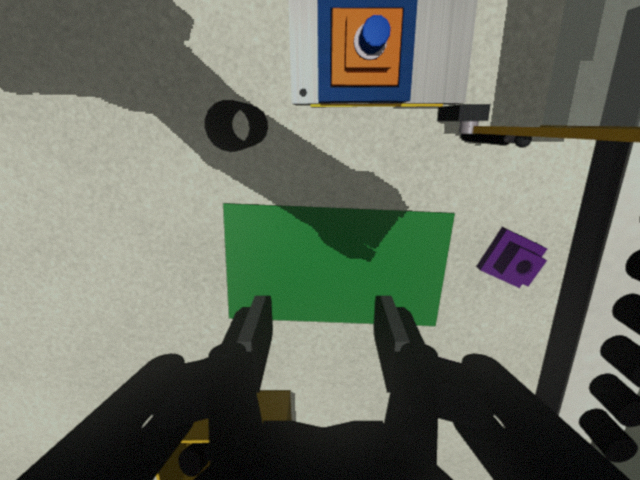

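View pics/t32.png

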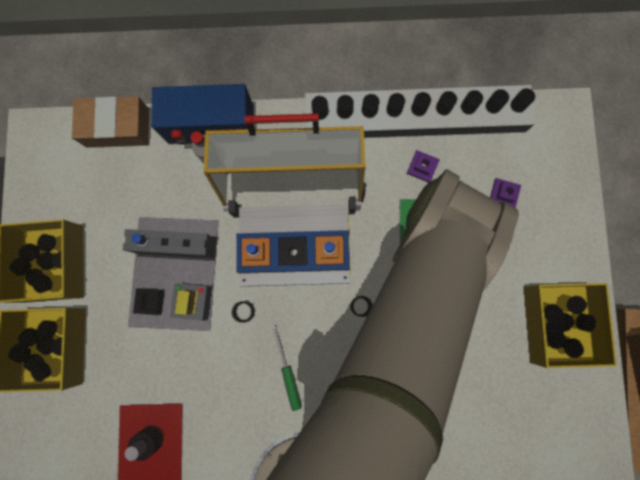

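```bash
python3 -c "
from h import *
print(ctrl.hand_in())"
```

```text
the job is handed in; nothing more can be done
None
```

The job is handed in at about 60 s of simulated time, done in the order asked.

- **Plug:** it sits fully home. It stopped on the box top at the predicted height, with 24 N of resistance.
- **Guard:** I lifted it by the red handle past its over-centre point. It swung open by itself and looked unchanged in every later picture.
- **Covers and pins:** only two orange covers were there. They lie flat in the two outer pockets, and the middle base is empty. Each cover has a pin pushed down until its collar met the cover, confirmed by height and by 20 to 36 N of resistance.

The last pictures show both covers and pins in place, the plug in, the guard open and both sleeves where they started, with the arm clear of everything. I saw no cover knocked aside. No check failed.

While lifting the guard, my assumed arc was slightly tight and the wrist force reached about 29 N. I widened the path and it eased. The one disagreement in measurement was 1 to 3 mm between ways of locating the socket; I settled it with a close view before inserting the plug.

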